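# Lock the tube cassettes into the mixer and start it

## Robot

A 6-joint arm with a two-finger parallel gripper is mounted at the origin on the work surface. World frame = base frame: x ahead of the robot, y to its left, z up, the work surface at z = 0. Lengths are in m, angles in rad, forces in N, time in s.
With the tool pointing down it reaches from about 0.375 to 0.9 m from the base axis. Payload 3.1 kg.
Tool frame: the origin (TCP) lies midway between the tips of the shut fingers; the grasp point (between the pads) lies 19 mm behind it (manip.grasp_offset is the distance from the TCP to the grasp point, in m); z points along the fingers, y is the line along which they close (so a half turn about z gives the same grasp; the last joint's range is limited). The gripper opens to 85 mm and grips with 20 to 120 N. Pads are 22 mm wide; open, the fingers measure 114 mm over their backs; the gripper's body (76 mm by 85 mm) begins 54 mm behind the grasp point. The pads swing forward as they close: fully open they stand 13 mm farther back than shut.
Start: joints at [1.085, 0.527, 1.433, -0, 1.181, -0.178], TCP at [0.189, 0.596, 0.231] pointing down, gripper open.
Joint ranges: [-3.08, 3.08], [-0.75, 2.2], [0.22, 2.44], [-1.43, 4.57], [0, 2.65], [-2.85, 2.85]. Speed limits (rad/s): [2.79, 2.79, 3.14, 3.14, 3.14, 3.14].

## Interface

Orientations are given as a unit quaternion [x, y, z, w].
In Python, from station import sensors, cams, order, manip gives the robot as it stands.
- The arm moves only by the tool move_arm, never from a script. Its argument "targets" is a list of rows, each an object of numbers: "dx", "dy", "dz": the shift along the world's x, y, z normalised to -1 to 1, where 1 is 25 mm; "rx", "ry", "rz": the turn, a rotation vector about the world's x, y, z normalised to -1 to 1, where 1 is 30 degrees. A call has exactly 10 rows; each row shifts and turns the commanded pose from where the row before left it; what a row does not reach is not made up. A row lasts 1/8 s, in which the tool goes at most 62.5 mm and 10.7 degrees, less where a joint would pass 70% of its speed; a pose out of reach is approached as far as the arm can. A call with a number of a shift or a turn outside -1 to 1 is refused whole. A call with a gripper value outside its range is refused whole. "claw" is the opening in per cent of the stroke, from 0 (shut) to 100 (fully open), set as the call begins (left out, the last holds). The fingers move at their own pace and stop on an object; "newtons" is the grip in N (left out, the last holds). Time passes only in rows, so rows that do not move let the fingers close, or fill a call up. It gives the time, the measured TCP pose, the force, the opening and the grip force at its end, in the units of the state.
- sensors.sense(): the state, without advancing time (a new reading comes with each control period).
- cams.snapshot(name): name is "scene" or "side" or "wrist"; returns the picture (384x512x3 uint8, red, green, blue); there is no depth.
- cams.camera_model(name): a dict with "fx", "fy", "cx", "cy" (pixels), "distortion" ([k1, k2, p1, p2, k3] as OpenCV has them; the pictures are not rectified), "extrinsics" (4x4, takes a point from world to camera coordinates). Camera axes: x right, y down, z forward; pixel columns grow to the right and rows downward; lengths in m; the calibration is good to about 2 mm. A picture is of the moment at which its call begins: read the wrist's pose just before it. camera_model takes no time and is no camera call; for the wrist camera it gives the pose at the moment of the call.
- order.sign_off(): hands the job in; it is judged then, once.
The state is a dict: "t": time; "q": joint angles; "qd": joint speeds; "tau": joint torques, N m; "tcp_pos": TCP position; "tool_rot": TCP orientation; "force": force on the tool from outside, world axes, zero at the start; "ft_torque": the same for the moment, N m; "finger_gap": opening from 0.0 (shut) to 1.0 (fully open); "gripper_force": force on a finger pad.
Only numpy, scipy, OpenCV 4.12 (cv2) and the standard library are available. Lean on these libraries where they do the work, as an engineer would, in place of code of your own. Each camera call takes 0.05 s, during which the arm holds its last target. There are 200 camera calls.

## Task

Stand every tube cassette on the bench side by side in the mixer's channel, then lock them all in by threading the retaining rod through the open-ended bracket, all the cassettes and the far bracket until its collar is home. Then start the mixer: press the plunger on the start unit past its soft first stop right down to the second stop and let it come fully back up. Leave the bottle, carton and beaker where they are.

Things in the scene. Friction and masses are not known exactly. Their poses are not given: they have to be found in the camera images.
- mixer: fixed tube mixer: white deck 100 mm (x) by 230 mm (y), 30 mm high; origin at the centre of its underside. At each end of the channel, at y = -89.5 and +89.5 mm, an upright steel bracket 50 mm wide, 12 mm thick, its top 82 mm above the table, with a round 14 mm hole along y. A dark plate closes the -y bracket behind, so the rod can enter only at the +y end
- channel (a point): centre of the channel floor (mixer x = y = 0, 30 mm above its underside). Two rails 10 mm high along the mixer's y leave a channel 48 mm wide and 167 mm long between the brackets. Up to five cassettes stand in it side by side, each with its y along the mixer's y, so that their holes line up with the bracket holes
- mouth (a point): centre of the hole in the +y bracket, on its outer face (y = 95.5 mm on the mixer, 60 mm above its underside); the rod goes in here towards the mixer's -y
- socket (a point): centre of the hole in the -y bracket, on its inner face (y = -83.5 mm on the mixer, 60 mm above its underside); the hole is 12 mm deep, then closed
- rod: loose steel retaining rod, 8 mm thick, round nose, about 100 g. Origin on its axis at the front face of a collar 26 mm across, 6 mm thick; x runs along the rod to the nose tip at x = 187 mm. Behind the collar a black square grip 20 by 20 mm spans x = -52 to -6 mm. It starts level on its rest, axis 46 mm above the table. When home, the collar's face meets the +y bracket, the nose is in the socket
- rest: fixed low stand for the rod, base 50 mm (x) by 150 mm (y), 8 mm high, two uprights at y = -55 and +55 mm with notches 14 mm wide whose floors are 42 mm and tops 54 mm above the table; origin at the centre of the underside; the rod lies along its y with the grip at the +y end
- start_unit: fixed white start unit of the mixer, 85 by 85 mm, 35 mm high, origin at the centre of the underside; a round black plunger cap 36 mm across stands over its centre, top 93 mm above the table
- cap_top (a point): centre of the top face of the plunger cap; it moves straight down when pressed, up to 18 mm altogether
- stage1 (a joint): travel of the plunger to its soft first stop, in m: 0 up, 0.010 at the first stop (spring from about 0.8 N to 3.3 N); springs back
- stage2 (a joint): further travel of the plunger beyond the first stop, in m: begins only at about 7 N, 0.008 at the second (end) stop, about 13 N; springs back. Total depth of the cap is stage1 + stage2
- reagent: bystander: closed bottle 60 mm across, 120 mm high, origin under its centre
- carton: bystander: cardboard carton 70 by 120 mm, 60 mm high, origin under its centre
- beaker: bystander: glass beaker 70 mm across, 80 mm high, origin under its centre
- cassette1: white tube cassette, upright block 44 mm (its x) by 28 mm (its y), 50 mm high, two green caps 17 mm across on top (60 mm high in all), weighted in the foot, about 120 g; a 14 mm round hole runs right through it along its y, axis 30 mm above the underside; origin at the centre of the underside, z up; all cassettes are alike, either way round will do; None when absent
- eye1 (a point): middle of the hole of cassette1, 30 mm above its underside (None when it is absent)
- cassette2: white tube cassette, upright block 44 mm (its x) by 28 mm (its y), 50 mm high, two green caps 17 mm across on top (60 mm high in all), weighted in the foot, about 120 g; a 14 mm round hole runs right through it along its y, axis 30 mm above the underside; origin at the centre of the underside, z up; all cassettes are alike, either way round will do; None when absent
- eye2 (a point): middle of the hole of cassette2, 30 mm above its underside (None when it is absent)
- cassette3: white tube cassette, upright block 44 mm (its x) by 28 mm (its y), 50 mm high, two green caps 17 mm across on top (60 mm high in all), weighted in the foot, about 120 g; a 14 mm round hole runs right through it along its y, axis 30 mm above the underside; origin at the centre of the underside, z up; all cassettes are alike, either way round will do; None when absent
- eye3 (a point): middle of the hole of cassette3, 30 mm above its underside (None when it is absent)
- cassette4: white tube cassette, upright block 44 mm (its x) by 28 mm (its y), 50 mm high, two green caps 17 mm across on top (60 mm high in all), weighted in the foot, about 120 g; a 14 mm round hole runs right through it along its y, axis 30 mm above the underside; origin at the centre of the underside, z up; all cassettes are alike, either way round will do; None when absent
- eye4 (a point): middle of the hole of cassette4, 30 mm above its underside (None when it is absent)
- cassette5: white tube cassette, upright block 44 mm (its x) by 28 mm (its y), 50 mm high, two green caps 17 mm across on top (60 mm high in all), weighted in the foot, about 120 g; a 14 mm round hole runs right through it along its y, axis 30 mm above the underside; origin at the centre of the underside, z up; all cassettes are alike, either way round will do; None when absent
- eye5 (a point): middle of the hole of cassette5, 30 mm above its underside (None when it is absent)
Things that resemble listed ones, but are neither listed nor needed, are in the scene too. Leave any red look-alike of the cassette4 alone. What is shaped like the cassette3 but blue is not meant.

How it is judged:
On the way, in this order (a step that is already met when the one before it is completed fails the run):
1. every cassette stands in the channel and the rod is threaded through brackets and cassettes, collar home (y of mouth in the frame of rod between -0.0055 and 0.0055 m and z of mouth in the frame of rod between -0.0055 and 0.0055 m and y of socket in the frame of rod between -0.0055 and 0.0055 m and z of socket in the frame of rod between -0.0055 and 0.0055 m and x of mouth in the frame of rod between -0.004 and 0.008 m and x of eye1 in the frame of mixer between -0.006 and 0.006 m and y of eye1 in the frame of mixer between -0.075 and 0.075 m and z of eye1 in the frame of mixer between 0.054 and 0.066 m and angle between each of cassette1, cassette2, cassette3, cassette4, cassette5's own z axis and vertical below 0.12 rad and y of eye1 in the frame of rod between -0.007 and 0.007 m and z of eye1 in the frame of rod between -0.007 and 0.007 m and x of eye2 in the frame of mixer between -0.006 and 0.006 m and y of eye2 in the frame of mixer between -0.075 and 0.075 m and z of eye2 in the frame of mixer between 0.054 and 0.066 m and y of eye2 in the frame of rod between -0.007 and 0.007 m and z of eye2 in the frame of rod between -0.007 and 0.007 m and x of eye3 in the frame of mixer between -0.006 and 0.006 m and y of eye3 in the frame of mixer between -0.075 and 0.075 m and z of eye3 in the frame of mixer between 0.054 and 0.066 m and y of eye3 in the frame of rod between -0.007 and 0.007 m and z of eye3 in the frame of rod between -0.007 and 0.007 m and x of eye4 in the frame of mixer between -0.006 and 0.006 m and y of eye4 in the frame of mixer between -0.075 and 0.075 m and z of eye4 in the frame of mixer between 0.054 and 0.066 m and y of eye4 in the frame of rod between -0.007 and 0.007 m and z of eye4 in the frame of rod between -0.007 and 0.007 m and x of eye5 in the frame of mixer between -0.006 and 0.006 m and y of eye5 in the frame of mixer between -0.075 and 0.075 m and z of eye5 in the frame of mixer between 0.054 and 0.066 m and y of eye5 in the frame of rod between -0.007 and 0.007 m and z of eye5 in the frame of rod between -0.007 and 0.007 m), for 0.2 s.
2. the plunger is pressed to its second stop (value of joint stage1 above 0.008 m and value of joint stage2 above 0.006 m), for 0.1 s.
3. the plunger has come back up (value of joint stage1 below 0.003 m and value of joint stage2 below 0.002 m), for 0.2 s.
At the end, for the whole second after the job is handed in: Each cassette present stands upright in the channel (hole within 6 mm of the bracket-hole axis, tilt under 0.12 rad), the rod passes through it and both brackets, collar within 8 mm of the open bracket; plunger fully up (3 mm, 2 mm); all released and at rest (all of step 1 and all of step 3 and linear speed of each of rod, cassette1, cassette2, cassette3, cassette4, cassette5 below 0.02 m/s); the robot touches nothing.
It fails at once if a bystander (bottle, carton or beaker) is moved by more than 3 cm (distance of any of reagent, carton, beaker from where it was at the start of the episode above 0.03 m).
Of cassette1, cassette2, cassette3, cassette4, cassette5 only 3 to 5 are there at a start; the rules pass over those that are not, and their reading is None.
At some moment in a run one of cassette1, cassette2, cassette3, cassette4, cassette5 may be knocked a few centimetres aside while the robot is not near it.
It also fails if it takes over 210 s, if anything falls off the work surface, if the arm or the gripper's body presses on something with over 40 N, if the wrist force passes 120 N, or if a joint passes its speed limit or range.

## Working session

There is one attempt and no reset: what is moved stays moved. The work goes in short steps, Python scripts to look and compute and a tool call to move; the robot and the scene stay as the last step left them, time stands still between calls to the robot, and variables do not carry over. Pictures are saved under pics/ and viewed, at most 14 in all, crops included, and the job is handed in when it is done.

Besides the shell and the picture viewer there is one more tool, called after "Call:" as name(argument=value, ...), one argument or row to a line, values as JSON. move_arm: Moves the arm, as the interface text tells. Scaled input: -1 to 1 covers 25 mm each way for a shift and 30 degrees each way for a turn. Its arguments: {"type":"object","properties":{"targets":{"type":"array"},"claw":{"type":"number"},"newtons":{"type":"number"}},"required":["targets"]}

```bash
mkdir -p pics; cat > h.py <<'E'
import numpy as np, cv2
from station import sensors, cams, order, manip
def K(m): return np.array([[m['fx'],0,m['cx']],[0,m['fy'],m['cy']],[0,0,1]])
def ray(m,uv):
    p=cv2.undistortPoints(np.array([[uv]],float),K(m),np.array(m['distortion']))[0,0]
    E=np.array(m['extrinsics']);R,t=E[:3,:3],E[:3,3]
    return -R.T@t, R.T@np.array([p[0],p[1],1])
def on(m,uv,z):
    o,d=ray(m,uv); return o+d*(z-o[2])/d[2]
def proj(m,P):
    E=np.array(m['extrinsics'])
    r,_=cv2.projectPoints(np.array(P,float).reshape(-1,1,3),cv2.Rodrigues(E[:3,:3])[0],E[:3,3],K(m),np.array(m['distortion']))
    return r[:,0]
def shot(n,f=None):
    m=cams.camera_model(n); im=cams.snapshot(n)
    if f: cv2.imwrite('pics/'+f,cv2.cvtColor(im,cv2.COLOR_RGB2BGR))
    return m,im
E
python3 - <<'E'
from h import *
a=shot('scene','a0.png');b=shot('side','b0.png')
for m,_ in(a,b):print(on(m,(256,192),0),ray(m,(256,192))[0])
s=sensors.sense();print(s['tool_rot'],s['t'],manip.grasp_offset)
im=np.vstack([a[1],b[1]])
E
```

```text
[0.54294683 0.04286539 0.        ] [1.000438   0.18046139 0.84884606]
[0.61166527 0.16970111 0.        ] [ 0.25451364 -0.63116756  0.72688712]
[ 1.53286561e-01  9.88181294e-01 -9.31079676e-04 -3.06631846e-04] 0.1 0.0187
```

View pics/a0.png

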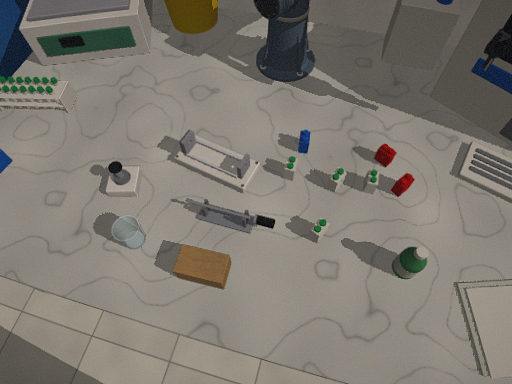

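View pics/b0.png

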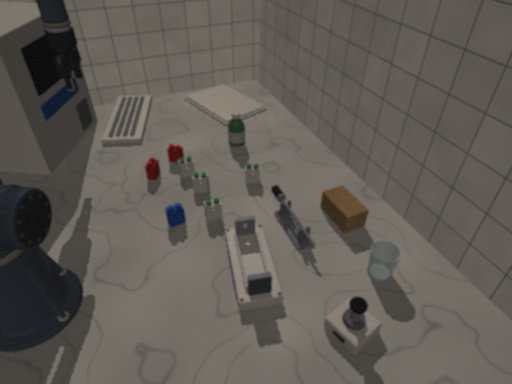

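Four cassettes (white with green caps) show in the scene picture at about (291,162), (338,176), (373,178) and (320,227). Look-alikes are blue at (304,140), red at (386,155) and (403,184), and a rack at (30,90). The mixer is at (218,160), the rod and rest at (230,215), and the start unit at (123,178). Next I'll measure the centres and take a close crop.

```bash
python3 - <<'E'
from h import *
im=cv2.imread('pics/a0.png'); m=cams.camera_model('scene')
cv2.imwrite('pics/c1.png',cv2.resize(im[125:275,95:275],None,fx=4.2,fy=4,interpolation=cv2.INTER_CUBIC)[:600])
cv2.imwrite('pics/c2.png',cv2.resize(im[120:250,265:430],None,fx=4.5,fy=4.5,interpolation=cv2.INTER_CUBIC))
for n,f in(('scene','a0.png'),('side','b0.png')):
    im=cv2.imread('pics/'+f);m=cams.camera_model(n)
    h=cv2.cvtColor(im,cv2.COLOR_BGR2HSV)
    g=cv2.inRange(h,(50,110,50),(85,255,255))
    k,l,st,c=cv2.connectedComponentsWithStats(g)
    for i in range(1,k):
        if 4<st[i,4]<80:
            p=on(m,c[i],.057)
            if p[0]>.1 and abs(p[1])<1: print(n,c[i].round(1),st[i,4],p.round(4))
E
```

```text
scene [109.9  39.5] 17 [ 0.1041 -0.6204  0.057 ]
scene [48.5 39.7] 6 [ 0.1537 -0.8498  0.057 ]
scene [98.6 40. ] 8 [ 0.1158 -0.6601  0.057 ]
scene [57.7 43.5] 6 [ 0.1658 -0.8022  0.057 ]
scene [ 6.4 79. ] 65 [ 0.3687 -0.8806  0.057 ]
scene [19.  79.4] 29 [ 0.3604 -0.8336  0.057 ]
scene [27.5 79.6] 28 [ 0.3546 -0.8028  0.057 ]
scene [36.  79.5] 28 [ 0.3476 -0.7729  0.057 ]
scene [44.9 79.8] 28 [ 0.3416 -0.7411  0.057 ]
scene [53.5 80.2] 26 [ 0.3369 -0.7099  0.057 ]
scene [ 5.5 88.5] 28 [ 0.4085 -0.8548  0.057 ]
scene [14.  88.5] 30 [ 0.4018 -0.8246  0.057 ]
scene [22.4 88.5] 27 [ 0.3952 -0.795   0.057 ]
scene [31.2 88.6] 27 [ 0.3885 -0.7643  0.057 ]
scene [40.  88.9] 31 [ 0.3831 -0.7332  0.057 ]
scene [48.6 89. ] 30 [ 0.3769 -0.7034  0.057 ]
scene [291.1 162.2] 50 [0.4589 0.1199 0.057 ]
scene [337.8 173.9] 57 [0.4633 0.2491 0.057 ]
scene [373.5 176. ] 50 [0.4451 0.3428 0.057 ]
scene [322.6 222.3] 32 [0.6143 0.2348 0.057 ]
scene [317.4 228.3] 34 [0.6335 0.2253 0.057 ]
scene [406.6 253.2] 5 [0.6423 0.4434 0.057 ]
side [181.6 159.7] 7 [0.4327 0.3416 0.057 ]
side [248.2 165.4] 5 [0.6127 0.2334 0.057 ]
side [255.5 166. ] 6 [0.6321 0.2219 0.057 ]
side [195.9 174.1] 8 [0.4524 0.2523 0.057 ]
side [203.2 174.7] 6 [0.4715 0.2414 0.057 ]
side [216.  200.2] 10 [0.4691 0.1171 0.057 ]
side [208.  201.5] 12 [0.4474 0.1204 0.057 ]
```

View pics/c1.png

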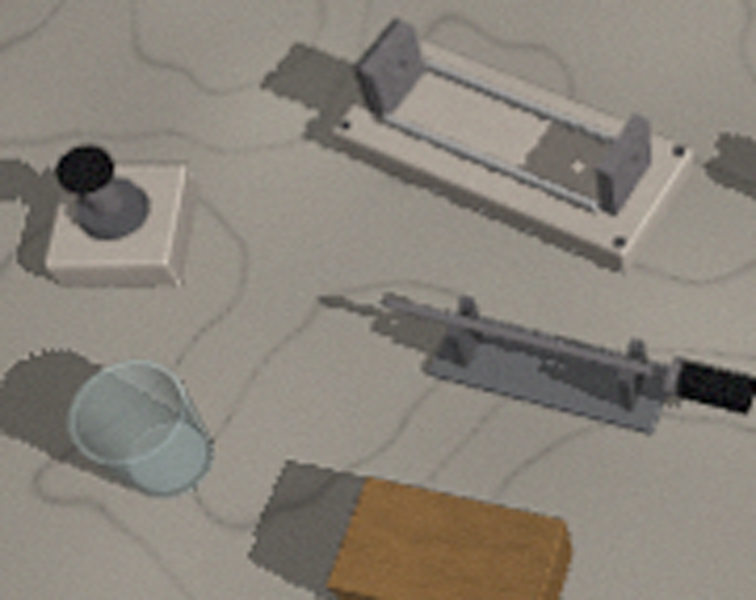

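View pics/c2.png

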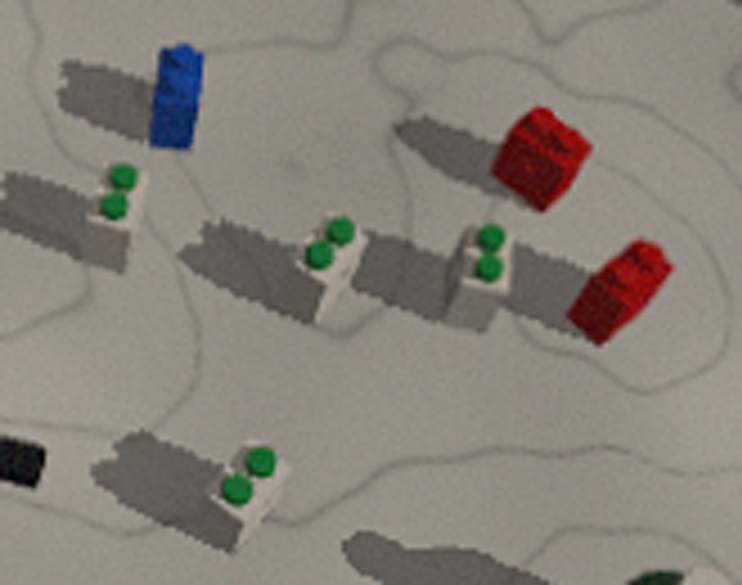

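The crops confirm it: four white cassettes, the open bracket on the right (+world y), the closed one on the left, and the rod's grip on the right. Next I'll get rough poses and work out the wrist camera geometry.

```bash
python3 - <<'E'
from h import *
m=cams.camera_model('scene')
def c(px,py,z,n): 
    uv=(95+px/4.2,125+py/4); print(n,on(m,uv,z).round(4)[:2])
c(692,150,.03,'deck TR');c(620,252,.03,'deck BR');c(345,125,.03,'screwBL');c(620,242,.03,'screwBR');c(680,152,.03,'screwTR')
c(400,22,.082,'brL top');c(362,72,.082,'brL bot');c(640,120,.082,'brR a');c(601,170,.082,'brR b')
c(85,168,.093,'cap')
c(388,300,.046,'nose');c(680,372,.046,'grip start');c(752,385,.046,'grip end')
c(425,370,.008,'restBL');c(655,430,.008,'restBR')
c(365,480,.06,'carton TL');c(570,520,.06,'carton TR');c(330,585,.06,'carton BL')
for n,(x,y) in dict(a=(291,162),b=(338,174),c=(373.5,176)).items(): print(n,on(m,(x,y),.06))
w=cams.camera_model('wrist');s=sensors.sense()
E=np.array(w['extrinsics']);R=E[:3,:3];o=-R.T@E[:3,3]
from scipy.spatial.transform import Rotation as Ro
T=Ro.from_quat(s['tool_rot']).as_matrix()
print('cam in tool',T.T@(o-s['tcp_pos']),'\n',(R@T).round(3),w['fx'],'tcp',s['tcp_pos'],'toolR',T.round(2).tolist())
E
```

```text
deck TR [0.4641 0.0326]
deck BR [0.5565 0.0094]
screwBL [ 0.5039 -0.203 ]
screwBR [0.5489 0.0071]
screwTR [0.4678 0.0252]
brL top [ 0.4432 -0.1758]
brL bot [ 0.4909 -0.1844]
brR a [0.4832 0.0036]
brR b [ 0.528  -0.0089]
cap [ 0.616  -0.3204]
nose [ 0.6374 -0.1171]
grip start [0.6401 0.0726]
grip end [0.6376 0.1167]
restBL [ 0.6638 -0.0893]
restBR [0.6671 0.0635]
carton TL [ 0.7625 -0.0809]
carton TR [0.7554 0.0402]
carton BL [ 0.8282 -0.0763]
a [0.46025048 0.11982398 0.06      ]
b [0.4655434  0.24953134 0.06      ]
c [0.4471585  0.34230516 0.06      ]
cam in tool [ 0.08406405 -0.0007224  -0.14280537] 
 [[ 0.001  1.     0.002]
 [-0.947  0.001 -0.322]
 [-0.322 -0.002  0.947]] 341.3100039949154 tcp [0.1890233  0.59505077 0.23042705] toolR [[-0.95, 0.3, -0.0], [0.3, 0.95, -0.0], [0.0, -0.0, -1.0]]
```

Call:
move_arm(
  targets=[
    {"dx": 0.52, "dy": -0.69, "dz": 0.04, "rz": -0.1413},
    {"dx": 0.52, "dy": -0.69, "dz": 0.04, "rz": -0.1413},
    {"dx": 0.52, "dy": -0.69, "dz": 0.04, "rz": -0.1413},
    {"dx": 0.52, "dy": -0.69, "dz": 0.04, "rz": -0.1413},
    {"dx": 0.52, "dy": -0.69, "dz": 0.04, "rz": -0.1413},
    {"dx": 0.52, "dy": -0.69, "dz": 0.04, "rz": -0.1413},
    {"dx": 0.52, "dy": -0.69, "dz": 0.04, "rz": -0.1413},
    {"dx": 0.52, "dy": -0.69, "dz": 0.04, "rz": -0.1413},
    {"dx": 0.52, "dy": -0.69, "dz": 0.04, "rz": -0.1413},
    {"dx": 0.52, "dy": -0.69, "dz": 0.04, "rz": -0.1413},
  ],
  claw=100,
  newtons=40,
)

```text
schema error: expected keys dx, dy, dz, rx, ry, rz
```

Call:
move_arm(
  targets=[
    {"dx": 0.52, "dy": -0.69, "dz": 0.04, "rz": -0.1413},
    {"dx": 0.52, "dy": -0.69, "dz": 0.04, "rz": -0.1413},
    {"dx": 0.52, "dy": -0.69, "dz": 0.04, "rz": -0.1413},
    {"dx": 0.52, "dy": -0.69, "dz": 0.04, "rz": -0.1413},
    {"dx": 0.52, "dy": -0.69, "dz": 0.04, "rz": -0.1413},
    {"dx": 0.52, "dy": -0.69, "dz": 0.04, "rz": -0.1413},
    {"dx": 0.52, "dy": -0.69, "dz": 0.04, "rz": -0.1413},
    {"dx": 0.52, "dy": -0.69, "dz": 0.04, "rz": -0.1413},
    {"dx": 0.52, "dy": -0.69, "dz": 0.04, "rz": -0.1413},
    {"dx": 0.52, "dy": -0.69, "dz": 0.04, "rz": -0.1413},
  ],
)

```text
schema error: expected keys dx, dy, dz, rx, ry, rz
```

```bash
cat >> h.py <<'E'
def caps(m,im,z=.06,amin=25):
    h=cv2.cvtColor(im,cv2.COLOR_RGB2HSV)
    g=cv2.inRange(h,(50,110,40),(85,255,255))
    k,l,st,c=cv2.connectedComponentsWithStats(g)
    return [(c[i].round(1),int(st[i,4]),on(m,c[i],z)) for i in range(1,k) if st[i,4]>=amin]
def state():
    s=sensors.sense(); from scipy.spatial.transform import Rotation as Ro
    T=Ro.from_quat(s['tool_rot']).as_matrix()
    print('t',round(s['t'],2),'tcp',np.round(s['tcp_pos'],4),'yaw_y',np.degrees(np.arctan2(T[1,1],T[0,1])).round(2),'zax',T[:,2].round(4),'F',np.round(s['force'],1),'gap',round(s['finger_gap'],3),round(s['gripper_force'],1),'q6',round(s['q'][5],2))
    return s
E
python3 - <<'E'
from h import *
state(); m,im=shot('wrist','w1.png')
for c in caps(m,im): print(c[0],c[1],c[2].round(4))
E
```

```text
t 0.1 tcp [0.189  0.5951 0.2304] yaw_y 72.37 zax [-9.0e-04 -1.7e-03 -1.0e+00] F [ 0.3 -1.2  0.5] gap 0.998 0.0 q6 -0.18
```

View pics/w1.png

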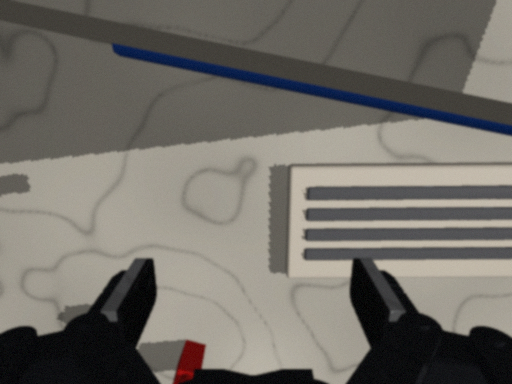

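The move was refused because every row needs all six keys. The picture is therefore still the start view: a slotted tray at (400,220), a red look-alike at (190,360) and the fingers below.

Call:
move_arm(
  targets=[
    {"dx": 0.52, "dy": -0.69, "dz": 0.04, "rx": 0, "ry": 0, "rz": -0.1413},
    {"dx": 0.52, "dy": -0.69, "dz": 0.04, "rx": 0, "ry": 0, "rz": -0.1413},
    {"dx": 0.52, "dy": -0.69, "dz": 0.04, "rx": 0, "ry": 0, "rz": -0.1413},
    {"dx": 0.52, "dy": -0.69, "dz": 0.04, "rx": 0, "ry": 0, "rz": -0.1413},
    {"dx": 0.52, "dy": -0.69, "dz": 0.04, "rx": 0, "ry": 0, "rz": -0.1413},
    {"dx": 0.52, "dy": -0.69, "dz": 0.04, "rx": 0, "ry": 0, "rz": -0.1413},
    {"dx": 0.52, "dy": -0.69, "dz": 0.04, "rx": 0, "ry": 0, "rz": -0.1413},
    {"dx": 0.52, "dy": -0.69, "dz": 0.04, "rx": 0, "ry": 0, "rz": -0.1413},
    {"dx": 0.52, "dy": -0.69, "dz": 0.04, "rx": 0, "ry": 0, "rz": -0.1413},
    {"dx": 0.52, "dy": -0.69, "dz": 0.04, "rx": 0, "ry": 0, "rz": -0.1413},
  ],
  claw=100,
  newtons=40,
)

```text
t: 1.4
tcp_pos: [0.3198, 0.4222, 0.2413]
tool_rot: [0.502, 0.865, -0.0, -0.0]
force: [0.3, -0.2, 0.5]
finger_gap: 1.0
gripper_force: 0.0
```

Call:
move_arm(
  targets=[
    {"dx": 0.52, "dy": -0.69, "dz": 0.04, "rx": 0, "ry": 0, "rz": -0.1413},
    {"dx": 0.52, "dy": -0.69, "dz": 0.04, "rx": 0, "ry": 0, "rz": -0.1413},
    {"dx": 0.52, "dy": -0.69, "dz": 0.04, "rx": 0, "ry": 0, "rz": -0.1413},
    {"dx": 0.52, "dy": -0.69, "dz": 0.04, "rx": 0, "ry": 0, "rz": -0.1413},
    {"dx": 0.52, "dy": -0.69, "dz": 0.04, "rx": 0, "ry": 0, "rz": -0.1413},
    {"dx": 0.52, "dy": -0.69, "dz": 0.04, "rx": 0, "ry": 0, "rz": -0.1413},
    {"dx": 0.52, "dy": -0.69, "dz": 0.04, "rx": 0, "ry": 0, "rz": -0.1413},
    {"dx": 0.52, "dy": -0.69, "dz": 0.04, "rx": 0, "ry": 0, "rz": -0.1413},
    {"dx": 0.52, "dy": -0.69, "dz": 0.04, "rx": 0, "ry": 0, "rz": -0.1413},
    {"dx": 0.52, "dy": -0.69, "dz": 0.04, "rx": 0, "ry": 0, "rz": -0.1413},
  ],
)

```text
t: 2.65
tcp_pos: [0.4496, 0.2497, 0.2513]
tool_rot: [0.781, 0.625, -0.0, -0.0]
force: [0.5, -1.0, 0.2]
finger_gap: 1.002
gripper_force: 0.0
```

```bash
python3 - <<'E'
from h import *
state(); m,im=shot('wrist','w2.png')
for c in caps(m,im): print(c[0],c[1],c[2].round(4))
E
```

```text
t 2.65 tcp [0.4496 0.2497 0.2513] yaw_y -12.63 zax [-1.e-04 -0.e+00 -1.e+00] F [ 0.5 -1.   0.2] gap 1.002 0.0 q6 0.51
[236.1  64.2] 223 [0.4535 0.3422 0.06  ]
[213.4  70.5] 229 [0.4318 0.3414 0.06  ]
[416.9 140.4] 217 [0.6108 0.235  0.06  ]
[437.6 145.4] 224 [0.6304 0.2255 0.06  ]
[254.3 156.6] 183 [0.4511 0.2539 0.06  ]
[275.4 161.5] 187 [0.4706 0.2444 0.06  ]
[294.9 267.1] 159 [0.4681 0.1205 0.06  ]
[275.8 270.1] 157 [0.4465 0.1215 0.06  ]
```

View pics/w2.png

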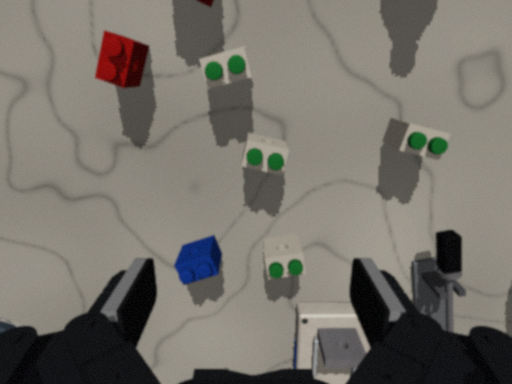

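The picture shows the cassette caps at (236,64)/(213,70), (417,140)/(437,145), (254,157)/(275,161) and (295,267)/(276,270). The open end of the mixer is at (330,330) and the rod grip at (448,250). The sizes fit (cap spacing 21.6 mm). Next I'll move over the nearest cassette and view the mixer between the fingers.

Call:
move_arm(
  targets=[
    {"dx": 0.122, "dy": -0.515, "dz": 0, "rx": 0, "ry": 0, "rz": 0},
    {"dx": 0.122, "dy": -0.515, "dz": 0, "rx": 0, "ry": 0, "rz": 0},
    {"dx": 0.122, "dy": -0.515, "dz": 0, "rx": 0, "ry": 0, "rz": 0},
    {"dx": 0.122, "dy": -0.515, "dz": 0, "rx": 0, "ry": 0, "rz": 0},
    {"dx": 0.122, "dy": -0.515, "dz": 0, "rx": 0, "ry": 0, "rz": 0},
    {"dx": 0.122, "dy": -0.515, "dz": 0, "rx": 0, "ry": 0, "rz": 0},
    {"dx": 0.122, "dy": -0.515, "dz": 0, "rx": 0, "ry": 0, "rz": 0},
    {"dx": 0.122, "dy": -0.515, "dz": 0, "rx": 0, "ry": 0, "rz": 0},
    {"dx": 0.122, "dy": -0.515, "dz": 0, "rx": 0, "ry": 0, "rz": 0},
    {"dx": 0.122, "dy": -0.515, "dz": 0, "rx": 0, "ry": 0, "rz": 0},
  ],
)

```text
t: 3.95
tcp_pos: [0.48, 0.121, 0.2513]
tool_rot: [0.779, 0.627, 0.0, 0.0]
force: [-0.1, 0.7, 0.7]
finger_gap: 1.0
gripper_force: 0.0
```

```bash
python3 - <<'E'
from h import *
state(); m,im=shot('wrist','w3.png')
np.save('w3.npy',np.array(m['extrinsics']))
for c in caps(m,im): print(c[0],c[1],c[2].round(4))
cv2.imwrite('pics/w3b.png',cv2.resize(cv2.imread('pics/w3.png')[100:384,120:498],None,fx=2.1,fy=2.1,interpolation=cv2.INTER_CUBIC))
E
```

```text
t 3.95 tcp [0.48   0.121  0.2513] yaw_y -12.41 zax [ 1.e-04  0.e+00 -1.e+00] F [-0.1  0.7  0.7] gap 1.0 0.0 q6 0.24
[372.9   7.5] 266 [0.611  0.2331 0.06  ]
[396.5  13.3] 292 [0.6307 0.2241 0.06  ]
[190.6  26.7] 265 [0.4513 0.2526 0.06  ]
[214.5  32.9] 251 [0.4708 0.2431 0.06  ]
[242.8 165.1] 178 [0.4683 0.1192 0.06  ]
[221.7 168.6] 181 [0.4466 0.1202 0.06  ]
```

View pics/w3b.png

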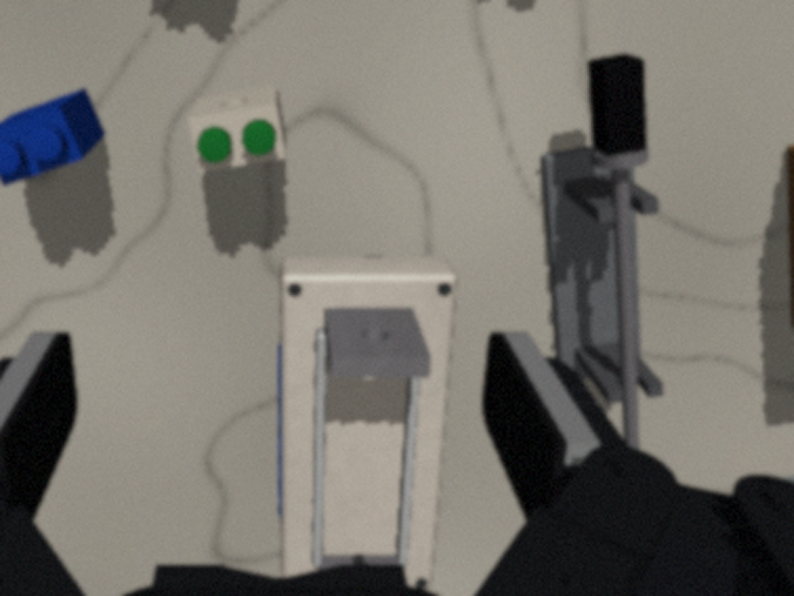

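The picture shows the mixer's +y end: deck corners at about (283,275) and (455,275), bracket top at (375,345) and rails at x≈320 and 410. The rod is on its rest with the grip at (617,105), and cassette A is at (237,140). Now I'll compute the mixer and rod poses.

```bash
python3 - <<'E'
from h import *
m=cams.camera_model('wrist');m['extrinsics']=np.load('w3.npy')
f=lambda x,y,z:on(m,(120+x/2.1,100+y/2.1),z)[:2]
L=f(283,275,.03);R=f(455,275,.03);print('corners',L,R,np.linalg.norm(R-L),np.degrees(np.arctan2(*(R-L)[::-1])))
S=[f(294,290,.03),f(444,289,.03),f(420,585,.03)];print('screws',S,[np.linalg.norm(S[1]-s) for s in S])
rl=[f(321,332,.04),f(318,560,.04)];rr=[f(414,380,.04),f(403,560,.04)]
for r in(rl,rr):
    d=r[0]-r[1];print('rail',r,'yaw',-np.degrees(np.arctan2(d[0],d[1])))
b=[f(325,309,.082),f(414,309,.082),f(428,362,.082),f(330,362,.082)];print('bracket top',np.round(b,4).tolist(),np.linalg.norm(b[1]-b[0]))
g=[f(590,64,.056),f(642,60,.056),f(592,153,.056),f(645,150,.056)];print('grip top',np.round(g,4).tolist())
rd=[f(623,175,.046),f(631,440,.046)];print('rod',rd,-np.degrees(np.arctan2(*(rd[0]-rd[1]))))
E
```

```text
corners [0.46164343 0.03111249] [0.55561066 0.01050557] 0.09620023637309205 -12.36910386080598
screws [array([0.46572143, 0.02068969]), array([0.54837459, 0.0032041 ]), array([ 0.50219219, -0.20885752])] [np.float64(0.08448247902039448), np.float64(0.0), np.float64(0.21703212025166668)]
rail [array([ 0.4759234 , -0.00309342]), array([ 0.44202574, -0.16331251])] yaw -11.945943627421208
rail [array([ 0.5219532 , -0.04514656]), array([ 0.49465164, -0.17484653])] yaw -11.887095404365859
bracket top [[0.4828, 0.0332], [0.5252, 0.024], [0.5274, -0.007], [0.4795, 0.0035]] 0.04340383846048287
grip top [[0.6283, 0.1191], [0.6522, 0.1157], [0.6259, 0.0752], [0.6513, 0.0711]]
rod [array([0.64424476, 0.05631591]), array([ 0.63870655, -0.10821466])] -1.9278869109219725
```

Mixer: mouth at about (.504, 0), centre (.484, -.094), yaw -12.2°. The rails, screws and bracket agree with this to within 2–3 mm. Grasping cassette A.

Call:
move_arm(
  targets=[
    {"dx": -0.3, "dy": -0.01, "dz": -0.95, "rx": 0, "ry": 0, "rz": 0.109},
    {"dx": -0.3, "dy": -0.01, "dz": -0.95, "rx": 0, "ry": 0, "rz": 0.109},
    {"dx": -0.3, "dy": -0.01, "dz": -0.95, "rx": 0, "ry": 0, "rz": 0.109},
    {"dx": 0, "dy": 0, "dz": -0.95, "rx": 0, "ry": 0, "rz": 0},
    {"dx": 0, "dy": 0, "dz": -0.95, "rx": 0, "ry": 0, "rz": 0},
    {"dx": 0, "dy": 0, "dz": -0.95, "rx": 0, "ry": 0, "rz": 0},
    {"dx": 0, "dy": 0, "dz": -0.95, "rx": 0, "ry": 0, "rz": 0},
    {"dx": 0, "dy": 0, "dz": -0.95, "rx": 0, "ry": 0, "rz": 0},
    {"dx": 0, "dy": 0, "dz": -0.95, "rx": 0, "ry": 0, "rz": 0},
    {"dx": 0, "dy": 0, "dz": -0.98, "rx": 0, "ry": 0, "rz": 0},
  ],
  claw=78,
)

```text
t: 5.25
tcp_pos: [0.4579, 0.121, 0.0123]
tool_rot: [0.723, 0.691, 0.0, 0.0]
force: [0.3, 0.3, 0.3]
finger_gap: 0.781
gripper_force: 0.0
```

Call:
move_arm(
  targets=[
    {"dx": 0, "dy": 0, "dz": 0, "rx": 0, "ry": 0, "rz": 0},
    {"dx": 0, "dy": 0, "dz": 0, "rx": 0, "ry": 0, "rz": 0},
    {"dx": 0, "dy": 0, "dz": 0, "rx": 0, "ry": 0, "rz": 0},
    {"dx": 0, "dy": 0, "dz": 0, "rx": 0, "ry": 0, "rz": 0},
    {"dx": 0, "dy": 0, "dz": 0, "rx": 0, "ry": 0, "rz": 0},
    {"dx": 0, "dy": 0, "dz": 0, "rx": 0, "ry": 0, "rz": 0},
    {"dx": 0, "dy": 0, "dz": 0, "rx": 0, "ry": 0, "rz": 0},
    {"dx": 0, "dy": 0, "dz": 0, "rx": 0, "ry": 0, "rz": 0},
    {"dx": 0, "dy": 0, "dz": 0, "rx": 0, "ry": 0, "rz": 0},
    {"dx": 0, "dy": 0, "dz": 0, "rx": 0, "ry": 0, "rz": 0},
  ],
  claw=20,
  newtons=40,
)

```text
t: 6.5
tcp_pos: [0.4573, 0.1211, 0.013]
tool_rot: [0.723, 0.691, -0.0, -0.0]
force: [-0.5, -0.3, -2.4]
finger_gap: 0.51
gripper_force: 41.0
```

```bash
python3 - <<'E'
from h import *
state(); m,im=shot('wrist','w4.png')
for c in caps(m,im): print(c[0],c[1],c[2].round(4))
E
```

```text
t 6.5 tcp [0.4573 0.1211 0.013 ] yaw_y -2.6 zax [-1.e-04 -0.e+00 -1.e+00] F [-0.5 -0.3 -2.4] gap 0.51 41.0 q6 0.07
[221.8 325. ] 1966 [0.4456 0.1229 0.06  ]
[283.5 325. ] 1975 [0.4667 0.122  0.06  ]
```

Call:
move_arm(
  targets=[
    {"dx": 0, "dy": 0, "dz": 0.84, "rx": 0, "ry": 0, "rz": 0},
    {"dx": 0, "dy": 0, "dz": 0.84, "rx": 0, "ry": 0, "rz": 0},
    {"dx": 0, "dy": 0, "dz": 0.84, "rx": 0, "ry": 0, "rz": 0},
    {"dx": 0, "dy": 0, "dz": 0.84, "rx": 0, "ry": 0, "rz": 0},
    {"dx": 0, "dy": 0, "dz": 0.84, "rx": 0, "ry": 0, "rz": 0},
    {"dx": 0.056, "dy": -1, "dz": 0, "rx": 0, "ry": 0, "rz": -0.0291},
    {"dx": 0.056, "dy": -1, "dz": 0, "rx": 0, "ry": 0, "rz": -0.0291},
    {"dx": 0.056, "dy": -1, "dz": 0, "rx": 0, "ry": 0, "rz": -0.0291},
    {"dx": 0.056, "dy": -1, "dz": 0, "rx": 0, "ry": 0, "rz": -0.0291},
    {"dx": 0.056, "dy": -1, "dz": 0, "rx": 0, "ry": 0, "rz": -0.0291},
  ],
)

```text
t: 7.8
tcp_pos: [0.464, -0.0046, 0.118]
tool_rot: [0.749, 0.663, -0.0, -0.0]
force: [0.5, 0.5, -1.1]
finger_gap: 0.508
gripper_force: 41.2
```

Call:
move_arm(
  targets=[
    {"dx": 0.056, "dy": -0.95, "dz": 0, "rx": 0, "ry": 0, "rz": -0.0291},
    {"dx": 0.056, "dy": -0.95, "dz": 0, "rx": 0, "ry": 0, "rz": -0.0291},
    {"dx": 0.056, "dy": -0.95, "dz": 0, "rx": 0, "ry": 0, "rz": -0.0291},
    {"dx": 0.056, "dy": -0.95, "dz": 0, "rx": 0, "ry": 0, "rz": -0.0291},
    {"dx": 0.056, "dy": -0.95, "dz": 0, "rx": 0, "ry": 0, "rz": -0.0291},
    {"dx": 0.056, "dy": -0.95, "dz": 0, "rx": 0, "ry": 0, "rz": -0.0291},
    {"dx": 0, "dy": 0, "dz": -0.63, "rx": 0, "ry": 0, "rz": 0},
    {"dx": 0, "dy": 0, "dz": -0.63, "rx": 0, "ry": 0, "rz": 0},
    {"dx": 0, "dy": 0, "dz": -0.63, "rx": 0, "ry": 0, "rz": 0},
    {"dx": 0, "dy": 0, "dz": -0.63, "rx": 0, "ry": 0, "rz": 0},
  ],
)

```text
t: 9.05
tcp_pos: [0.4725, -0.1463, 0.0545]
tool_rot: [0.778, 0.628, -0.0, -0.0]
force: [-0.1, -0.6, -2.1]
finger_gap: 0.509
gripper_force: 41.2
```

```bash
python3 - <<'E'
from h import *
s=state(); shot('side','s1.png');shot('scene','s1b.png')
a=cv2.imread('pics/s1.png')[200:320,190:310];b=cv2.imread('pics/s1b.png')[120:220,140:280]
cv2.imwrite('pics/s1c.png',cv2.hconcat([cv2.resize(a,(400,400),interpolation=2),cv2.resize(b,(400,400),interpolation=2)]))
E
```

```text
t 9.05 tcp [ 0.4725 -0.1463  0.0545] yaw_y -12.22 zax [-3.e-04  2.e-04 -1.e+00] F [-0.1 -0.6 -2.1] gap 0.509 41.2 q6 -0.31
```

View pics/s1c.png

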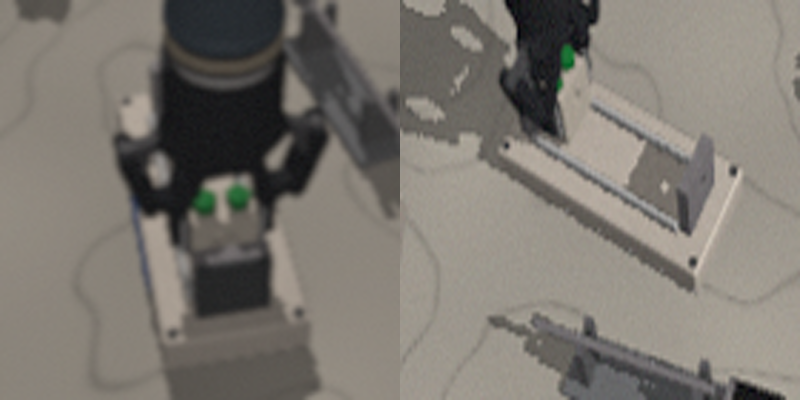

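The cassette is held over the channel, between the rails and just in front of the closed bracket. Lowering gently.

Call:
move_arm(
  targets=[
    {"dx": 0, "dy": 0, "dz": -0.08, "rx": 0, "ry": 0, "rz": 0},
    {"dx": 0, "dy": 0, "dz": -0.08, "rx": 0, "ry": 0, "rz": 0},
    {"dx": 0, "dy": 0, "dz": -0.08, "rx": 0, "ry": 0, "rz": 0},
    {"dx": 0, "dy": 0, "dz": -0.08, "rx": 0, "ry": 0, "rz": 0},
    {"dx": 0, "dy": 0, "dz": -0.08, "rx": 0, "ry": 0, "rz": 0},
    {"dx": 0, "dy": 0, "dz": -0.03, "rx": 0, "ry": 0, "rz": 0},
    {"dx": 0, "dy": 0, "dz": 0, "rx": 0, "ry": 0, "rz": 0},
    {"dx": 0, "dy": 0, "dz": 0, "rx": 0, "ry": 0, "rz": 0},
    {"dx": 0, "dy": 0, "dz": 0, "rx": 0, "ry": 0, "rz": 0},
    {"dx": 0, "dy": 0, "dz": 0, "rx": 0, "ry": 0, "rz": 0},
  ],
)

```text
t: 10.4
tcp_pos: [0.4728, -0.1464, 0.0444]
tool_rot: [0.778, 0.628, 0.0, 0.0]
force: [-0.8, -0.4, -1.2]
finger_gap: 0.507
gripper_force: 41.2
```

Call:
move_arm(
  targets=[
    {"dx": 0, "dy": 0, "dz": 0, "rx": 0, "ry": 0, "rz": 0},
    {"dx": 0, "dy": 0, "dz": 0, "rx": 0, "ry": 0, "rz": 0},
    {"dx": 0, "dy": 0, "dz": 0, "rx": 0, "ry": 0, "rz": 0},
    {"dx": 0, "dy": 0, "dz": 0, "rx": 0, "ry": 0, "rz": 0},
    {"dx": 0, "dy": 0, "dz": 0.6, "rx": 0, "ry": 0, "rz": 0},
    {"dx": 0, "dy": 0, "dz": 1, "rx": 0, "ry": 0, "rz": 0},
    {"dx": 0, "dy": 0, "dz": 1, "rx": 0, "ry": 0, "rz": 0},
    {"dx": 0, "dy": 0, "dz": 1, "rx": 0, "ry": 0, "rz": 0},
    {"dx": 0, "dy": 0, "dz": 1, "rx": 0, "ry": 0, "rz": 0},
    {"dx": 0, "dy": 0, "dz": 1, "rx": 0, "ry": 0, "rz": 0},
  ],
  claw=72,
)

```text
t: 11.65
tcp_pos: [0.4725, -0.1463, 0.1862]
tool_rot: [0.778, 0.628, 0.0, 0.0]
force: [0.6, 0.1, 0.4]
finger_gap: 0.721
gripper_force: 0.0
```

Call:
move_arm(
  targets=[
    {"dx": -0.029, "dy": 0.98, "dz": 0, "rx": 0, "ry": 0, "rz": -0.0288},
    {"dx": -0.029, "dy": 0.98, "dz": 0, "rx": 0, "ry": 0, "rz": -0.0288},
    {"dx": -0.029, "dy": 0.98, "dz": 0, "rx": 0, "ry": 0, "rz": -0.0288},
    {"dx": -0.029, "dy": 0.98, "dz": 0, "rx": 0, "ry": 0, "rz": -0.0288},
    {"dx": -0.029, "dy": 0.98, "dz": 0, "rx": 0, "ry": 0, "rz": -0.0288},
    {"dx": -0.029, "dy": 0.98, "dz": 0, "rx": 0, "ry": 0, "rz": -0.0288},
    {"dx": -0.029, "dy": 0.98, "dz": 0, "rx": 0, "ry": 0, "rz": -0.0288},
    {"dx": -0.029, "dy": 0.98, "dz": 0, "rx": 0, "ry": 0, "rz": -0.0288},
    {"dx": -0.029, "dy": 0.98, "dz": 0, "rx": 0, "ry": 0, "rz": -0.0288},
    {"dx": -0.029, "dy": 0.98, "dz": 0, "rx": 0, "ry": 0, "rz": -0.0288},
  ],
)

```text
t: 12.9
tcp_pos: [0.4653, 0.0994, 0.1853]
tool_rot: [0.824, 0.567, 0.0, 0.0]
force: [0.3, -0.6, -0.1]
finger_gap: 0.713
gripper_force: 0.0
```

Call:
move_arm(
  targets=[
    {"dx": -0.029, "dy": 1, "dz": 0, "rx": 0, "ry": 0, "rz": -0.0288},
    {"dx": -0.029, "dy": 1, "dz": 0, "rx": 0, "ry": 0, "rz": -0.0288},
    {"dx": -0.029, "dy": 1, "dz": 0, "rx": 0, "ry": 0, "rz": -0.0288},
    {"dx": -0.029, "dy": 1, "dz": 0, "rx": 0, "ry": 0, "rz": -0.0288},
    {"dx": -0.029, "dy": 1, "dz": 0, "rx": 0, "ry": 0, "rz": -0.0288},
    {"dx": -0.029, "dy": 1, "dz": 0, "rx": 0, "ry": 0, "rz": -0.0288},
    {"dx": 0, "dy": 0, "dz": 0, "rx": 0, "ry": 0, "rz": 0},
    {"dx": 0, "dy": 0, "dz": 0, "rx": 0, "ry": 0, "rz": 0},
    {"dx": 0, "dy": 0, "dz": 0, "rx": 0, "ry": 0, "rz": 0},
    {"dx": 0, "dy": 0, "dz": 0, "rx": 0, "ry": 0, "rz": 0},
  ],
)

```text
t: 14.15
tcp_pos: [0.4612, 0.2479, 0.1844]
tool_rot: [0.848, 0.529, -0.0, 0.0]
force: [-0.0, -0.4, 0.7]
finger_gap: 0.717
gripper_force: 0.0
```

```bash
python3 - <<'E'
from h import *
s=state(); m,im=shot('wrist','w5.png')
for c in caps(m,im): print(c[0],c[1],c[2].round(4))
m,im=shot('scene','s2.png')
for z in(.06,.09):
  for c in caps(m,im,z,10):
    if c[2][1]>-.3: print('scene',z,c[0],c[1],c[2].round(4))
E
```

```text
t 14.15 tcp [0.4612 0.2479 0.1844] yaw_y -26.09 zax [-2.e-04 -1.e-04 -1.e+00] F [-0.  -0.4  0.7] gap 0.717 0.0 q6 0.74
[189.3  75.2] 369 [0.454  0.3421 0.06  ]
[164.6  89.5] 366 [0.4324 0.3414 0.06  ]
[436.4 112.4] 386 [0.611  0.2353 0.06  ]
[464.8 112.4] 397 [0.6305 0.2258 0.06  ]
[239.8 178.7] 292 [0.4516 0.2542 0.06  ]
[266.3 178.6] 288 [0.4711 0.2447 0.06  ]
scene 0.06 [198.  136.6] 25 [ 0.4425 -0.1562  0.06  ]
scene 0.06 [193.7 142.5] 24 [ 0.4657 -0.1608  0.06  ]
scene 0.06 [337.8 173.9] 57 [0.4653 0.2488 0.06  ]
scene 0.06 [373.5 176. ] 50 [0.4472 0.3422 0.06  ]
scene 0.06 [322.6 222.3] 32 [0.6157 0.2346 0.06  ]
scene 0.06 [317.3 228.4] 35 [0.6351 0.225  0.06  ]
scene 0.06 [413.3 263.1] 246 [0.6644 0.4594 0.06  ]
scene 0.09 [198.  136.6] 25 [ 0.4638 -0.1434  0.09  ]
scene 0.09 [193.7 142.5] 24 [ 0.4861 -0.1479  0.09  ]
scene 0.09 [337.8 173.9] 57 [0.4857 0.2462 0.09  ]
scene 0.09 [373.5 176. ] 50 [0.4682 0.3361 0.09  ]
scene 0.09 [322.6 222.3] 32 [0.6304 0.2325 0.09  ]
scene 0.09 [317.3 228.4] 35 [0.649  0.2233 0.09  ]
scene 0.09 [413.3 263.1] 246 [0.6772 0.4488 0.09  ]
```

Cassette A reads about (.475, -.146) at z = .09, so it is in its slot. B is unmoved at (.4613, .2494). Grasping B and carrying it to the second slot.

Call:
move_arm(
  targets=[
    {"dx": 0, "dy": 0.04, "dz": -0.857, "rx": 0, "ry": 0, "rz": 0},
    {"dx": 0, "dy": 0, "dz": -0.857, "rx": 0, "ry": 0, "rz": 0},
    {"dx": 0, "dy": 0, "dz": -0.857, "rx": 0, "ry": 0, "rz": 0},
    {"dx": 0, "dy": 0, "dz": -0.857, "rx": 0, "ry": 0, "rz": 0},
    {"dx": 0, "dy": 0, "dz": -0.857, "rx": 0, "ry": 0, "rz": 0},
    {"dx": 0, "dy": 0, "dz": -0.857, "rx": 0, "ry": 0, "rz": 0},
    {"dx": 0, "dy": 0, "dz": -0.857, "rx": 0, "ry": 0, "rz": 0},
    {"dx": 0, "dy": 0, "dz": -0.857, "rx": 0, "ry": 0, "rz": 0},
    {"dx": 0, "dy": 0, "dz": 0, "rx": 0, "ry": 0, "rz": 0},
    {"dx": 0, "dy": 0, "dz": 0, "rx": 0, "ry": 0, "rz": 0},
  ],
)

```text
t: 15.5
tcp_pos: [0.4615, 0.2496, 0.0133]
tool_rot: [0.848, 0.53, 0.0, 0.0]
force: [0.2, 0.1, 0.5]
finger_gap: 0.721
gripper_force: 0.0
```

Call:
move_arm(
  targets=[
    {"dx": 0, "dy": 0, "dz": 0, "rx": 0, "ry": 0, "rz": 0},
    {"dx": 0, "dy": 0, "dz": 0, "rx": 0, "ry": 0, "rz": 0},
    {"dx": 0, "dy": 0, "dz": 0, "rx": 0, "ry": 0, "rz": 0},
    {"dx": 0, "dy": 0, "dz": 0, "rx": 0, "ry": 0, "rz": 0},
    {"dx": 0, "dy": 0, "dz": 0, "rx": 0, "ry": 0, "rz": 0},
    {"dx": 0, "dy": 0, "dz": 0.84, "rx": 0, "ry": 0, "rz": 0},
    {"dx": 0, "dy": 0, "dz": 0.84, "rx": 0, "ry": 0, "rz": 0},
    {"dx": 0, "dy": 0, "dz": 0.84, "rx": 0, "ry": 0, "rz": 0},
    {"dx": 0, "dy": 0, "dz": 0.84, "rx": 0, "ry": 0, "rz": 0},
    {"dx": 0, "dy": 0, "dz": 0.84, "rx": 0, "ry": 0, "rz": 0},
  ],
  claw=20,
  newtons=40,
)

```text
t: 16.75
tcp_pos: [0.4605, 0.2495, 0.1184]
tool_rot: [0.848, 0.53, -0.0, -0.0]
force: [0.4, 0.7, -1.6]
finger_gap: 0.507
gripper_force: 41.1
```

```bash
python3 - <<'E'
from h import *
s=state(); m,im=shot('wrist')
z=s['tcp_pos'][2]+.047
for c in caps(m,im,z,800): print(c[0],c[1],c[2].round(4))
E
```

```text
t 16.75 tcp [0.4605 0.2495 0.1184] yaw_y -26.03 zax [-8.e-04 -2.e-04 -1.e+00] F [ 0.4  0.7 -1.6] gap 0.507 41.1 q6 0.74
[222.  320.1] 1928 [0.4518 0.2571 0.1654]
[283.5 320. ] 1920 [0.4706 0.2479 0.1654]
```

Call:
move_arm(
  targets=[
    {"dx": 0.051, "dy": -1, "dz": 0, "rx": 0, "ry": 0, "rz": 0.0309},
    {"dx": 0.051, "dy": -1, "dz": 0, "rx": 0, "ry": 0, "rz": 0.0309},
    {"dx": 0.051, "dy": -1, "dz": 0, "rx": 0, "ry": 0, "rz": 0.0309},
    {"dx": 0.051, "dy": -1, "dz": 0, "rx": 0, "ry": 0, "rz": 0.0309},
    {"dx": 0.051, "dy": -1, "dz": 0, "rx": 0, "ry": 0, "rz": 0.0309},
    {"dx": 0.051, "dy": -1, "dz": 0, "rx": 0, "ry": 0, "rz": 0.0309},
    {"dx": 0.051, "dy": -1, "dz": 0, "rx": 0, "ry": 0, "rz": 0.0309},
    {"dx": 0.051, "dy": -1, "dz": 0, "rx": 0, "ry": 0, "rz": 0.0309},
    {"dx": 0.051, "dy": -1, "dz": 0, "rx": 0, "ry": 0, "rz": 0.0309},
    {"dx": 0.051, "dy": -1, "dz": 0, "rx": 0, "ry": 0, "rz": 0.0309},
  ],
)

```text
t: 18.05
tcp_pos: [0.4734, -0.0011, 0.1174]
tool_rot: [0.802, 0.597, -0.0, -0.0]
force: [-0.4, -0.3, -1.1]
finger_gap: 0.514
gripper_force: 41.1
```

Call:
move_arm(
  targets=[
    {"dx": 0.051, "dy": -0.886, "dz": 0, "rx": 0, "ry": 0, "rz": 0.0309},
    {"dx": 0.051, "dy": -0.886, "dz": 0, "rx": 0, "ry": 0, "rz": 0.0309},
    {"dx": 0.051, "dy": -0.886, "dz": 0, "rx": 0, "ry": 0, "rz": 0.0309},
    {"dx": 0.051, "dy": -0.886, "dz": 0, "rx": 0, "ry": 0, "rz": 0.0309},
    {"dx": 0.051, "dy": -0.886, "dz": 0, "rx": 0, "ry": 0, "rz": 0.0309},
    {"dx": 0, "dy": 0, "dz": -0.5, "rx": 0, "ry": 0, "rz": 0},
    {"dx": 0, "dy": 0, "dz": -0.5, "rx": 0, "ry": 0, "rz": 0},
    {"dx": 0, "dy": 0, "dz": -0.5, "rx": 0, "ry": 0, "rz": 0},
    {"dx": 0, "dy": 0, "dz": -0.5, "rx": 0, "ry": 0, "rz": 0},
    {"dx": 0, "dy": 0, "dz": -0.5, "rx": 0, "ry": 0, "rz": 0},
  ],
)

```text
t: 19.3
tcp_pos: [0.4801, -0.1107, 0.0544]
tool_rot: [0.778, 0.629, -0.0, -0.0]
force: [-0.6, 0.3, -1.9]
finger_gap: 0.508
gripper_force: 41.2
```

```bash
python3 - <<'E'
from h import *
s=state(); print((.4802-s['tcp_pos'][0],-.1113-s['tcp_pos'][1],.0440-s['tcp_pos'][2]))
E
```

```text
t 19.3 tcp [ 0.4801 -0.1107  0.0544] yaw_y -12.09 zax [-5.e-04  2.e-04 -1.e+00] F [-0.6  0.3 -1.9] gap 0.508 41.2 q6 -0.24
(np.float64(6.296658518673004e-05), np.float64(-0.0006179064987582444), np.float64(-0.010358224921465625))
```

Call:
move_arm(
  targets=[
    {"dx": 0, "dy": 0, "dz": -0.08, "rx": 0, "ry": 0, "rz": 0},
    {"dx": 0, "dy": 0, "dz": -0.08, "rx": 0, "ry": 0, "rz": 0},
    {"dx": 0, "dy": 0, "dz": -0.08, "rx": 0, "ry": 0, "rz": 0},
    {"dx": 0, "dy": 0, "dz": -0.08, "rx": 0, "ry": 0, "rz": 0},
    {"dx": 0, "dy": 0, "dz": -0.08, "rx": 0, "ry": 0, "rz": 0},
    {"dx": 0, "dy": 0, "dz": -0.02, "rx": 0, "ry": 0, "rz": 0},
    {"dx": 0, "dy": 0, "dz": 0, "rx": 0, "ry": 0, "rz": 0},
    {"dx": 0, "dy": 0, "dz": 0, "rx": 0, "ry": 0, "rz": 0},
    {"dx": 0, "dy": 0, "dz": 0, "rx": 0, "ry": 0, "rz": 0},
    {"dx": 0, "dy": 0, "dz": 0, "rx": 0, "ry": 0, "rz": 0},
  ],
)

```text
t: 20.55
tcp_pos: [0.4802, -0.1112, 0.0449]
tool_rot: [0.778, 0.628, 0.0, 0.0]
force: [-1.1, -0.2, -1.7]
finger_gap: 0.505
gripper_force: 41.1
```

Call:
move_arm(
  targets=[
    {"dx": 0, "dy": 0, "dz": 0, "rx": 0, "ry": 0, "rz": 0},
    {"dx": 0, "dy": 0, "dz": 0, "rx": 0, "ry": 0, "rz": 0},
    {"dx": 0, "dy": 0, "dz": 0, "rx": 0, "ry": 0, "rz": 0},
    {"dx": 0, "dy": 0, "dz": 0, "rx": 0, "ry": 0, "rz": 0},
    {"dx": 0, "dy": 0, "dz": 0.6, "rx": 0, "ry": 0, "rz": 0},
    {"dx": 0, "dy": 0, "dz": 1, "rx": 0, "ry": 0, "rz": 0},
    {"dx": 0, "dy": 0, "dz": 1, "rx": 0, "ry": 0, "rz": 0},
    {"dx": 0, "dy": 0, "dz": 1, "rx": 0, "ry": 0, "rz": 0},
    {"dx": 0, "dy": 0, "dz": 1, "rx": 0, "ry": 0, "rz": 0},
    {"dx": 0, "dy": 0, "dz": 1, "rx": 0, "ry": 0, "rz": 0},
  ],
  claw=72,
)

```text
t: 21.8
tcp_pos: [0.4801, -0.111, 0.1868]
tool_rot: [0.778, 0.628, 0.0, 0.0]
force: [0.4, -0.2, 0.0]
finger_gap: 0.723
gripper_force: 0.0
```

Call:
move_arm(
  targets=[
    {"dx": -0.08, "dy": 0.98, "dz": 0, "rx": 0, "ry": 0, "rz": 0.026},
    {"dx": -0.08, "dy": 0.98, "dz": 0, "rx": 0, "ry": 0, "rz": 0.026},
    {"dx": -0.08, "dy": 0.98, "dz": 0, "rx": 0, "ry": 0, "rz": 0.026},
    {"dx": -0.08, "dy": 0.98, "dz": 0, "rx": 0, "ry": 0, "rz": 0.026},
    {"dx": -0.08, "dy": 0.98, "dz": 0, "rx": 0, "ry": 0, "rz": 0.026},
    {"dx": -0.08, "dy": 0.98, "dz": 0, "rx": 0, "ry": 0, "rz": 0.026},
    {"dx": -0.08, "dy": 0.98, "dz": 0, "rx": 0, "ry": 0, "rz": 0.026},
    {"dx": -0.08, "dy": 0.98, "dz": 0, "rx": 0, "ry": 0, "rz": 0.026},
    {"dx": -0.08, "dy": 0.98, "dz": 0, "rx": 0, "ry": 0, "rz": 0.026},
    {"dx": -0.08, "dy": 0.98, "dz": 0, "rx": 0, "ry": 0, "rz": 0.026},
  ],
)

```text
t: 23.05
tcp_pos: [0.46, 0.1347, 0.1859]
tool_rot: [0.733, 0.68, 0.0, 0.0]
force: [0.7, -0.2, 0.0]
finger_gap: 0.719
gripper_force: 0.0
```

Call:
move_arm(
  targets=[
    {"dx": -0.08, "dy": 0.98, "dz": 0, "rx": 0, "ry": 0, "rz": 0.026},
    {"dx": -0.08, "dy": 0.98, "dz": 0, "rx": 0, "ry": 0, "rz": 0.026},
    {"dx": -0.08, "dy": 0.98, "dz": 0, "rx": 0, "ry": 0, "rz": 0.026},
    {"dx": -0.08, "dy": 0.98, "dz": 0, "rx": 0, "ry": 0, "rz": 0.026},
    {"dx": -0.08, "dy": 0.98, "dz": 0, "rx": 0, "ry": 0, "rz": 0.026},
    {"dx": -0.08, "dy": 0.98, "dz": 0, "rx": 0, "ry": 0, "rz": 0.026},
    {"dx": -0.08, "dy": 0.98, "dz": 0, "rx": 0, "ry": 0, "rz": 0.026},
    {"dx": -0.08, "dy": 0.98, "dz": 0, "rx": 0, "ry": 0, "rz": 0.026},
    {"dx": -0.08, "dy": 0.4, "dz": 0, "rx": 0, "ry": 0, "rz": 0.026},
    {"dx": 0, "dy": 0, "dz": 0, "rx": 0, "ry": 0, "rz": 0},
  ],
)

```text
t: 24.3
tcp_pos: [0.4419, 0.34, 0.1853]
tool_rot: [0.69, 0.724, 0.0, 0.0]
force: [-1.0, 0.5, 0.1]
finger_gap: 0.721
gripper_force: 0.0
```

```bash
python3 - <<'E'
from h import *
s=state(); m,im=shot('wrist','w6.png')
for c in caps(m,im): print(c[0],c[1],c[2].round(4))
m,im=shot('scene','s3.png')
for c in caps(m,im,.09,10):
    if -.3<c[2][1]<.1: print('scene',c[0],c[1],c[2].round(4))
for c in caps(m,im,.06,10):
    if .1<c[2][1]<.4: print('scene',c[0],c[1],c[2].round(4))
E
```

```text
t 24.3 tcp [0.4419 0.34   0.1853] yaw_y 2.76 zax [ 2.e-04 -2.e-04 -1.e+00] F [-1.   0.5  0.1] gap 0.721 0.0 q6 0.41
[242.  176.9] 291 [0.4316 0.3427 0.06  ]
[268.4 177.2] 287 [0.4532 0.3435 0.06  ]
[439.2 300.3] 530 [0.6199 0.2319 0.06  ]
scene [198.  136.7] 24 [ 0.4641 -0.1434  0.09  ]
scene [209.3 141.5] 24 [ 0.4718 -0.1077  0.09  ]
scene [193.6 142.5] 25 [ 0.4859 -0.1482  0.09  ]
scene [205.2 147.2] 26 [ 0.4931 -0.112   0.09  ]
scene [373.5 176. ] 50 [0.4472 0.3422 0.06  ]
scene [322.6 222.3] 32 [0.6157 0.2346 0.06  ]
scene [317.4 228.3] 34 [0.6349 0.2251 0.06  ]
```

Call:
move_arm(
  targets=[
    {"dx": 0.02, "dy": 0.1, "dz": -0.861, "rx": 0, "ry": 0, "rz": 0},
    {"dx": 0, "dy": 0, "dz": -0.861, "rx": 0, "ry": 0, "rz": 0},
    {"dx": 0, "dy": 0, "dz": -0.861, "rx": 0, "ry": 0, "rz": 0},
    {"dx": 0, "dy": 0, "dz": -0.861, "rx": 0, "ry": 0, "rz": 0},
    {"dx": 0, "dy": 0, "dz": -0.861, "rx": 0, "ry": 0, "rz": 0},
    {"dx": 0, "dy": 0, "dz": -0.861, "rx": 0, "ry": 0, "rz": 0},
    {"dx": 0, "dy": 0, "dz": -0.861, "rx": 0, "ry": 0, "rz": 0},
    {"dx": 0, "dy": 0, "dz": -0.861, "rx": 0, "ry": 0, "rz": 0},
    {"dx": 0, "dy": 0, "dz": 0, "rx": 0, "ry": 0, "rz": 0},
    {"dx": 0, "dy": 0, "dz": 0, "rx": 0, "ry": 0, "rz": 0},
  ],
)

```text
t: 25.65
tcp_pos: [0.4433, 0.342, 0.0133]
tool_rot: [0.691, 0.723, 0.0, 0.0]
force: [-0.4, -0.2, -0.1]
finger_gap: 0.717
gripper_force: 0.0
```

Call:
move_arm(
  targets=[
    {"dx": 0, "dy": 0, "dz": 0, "rx": 0, "ry": 0, "rz": 0},
    {"dx": 0, "dy": 0, "dz": 0, "rx": 0, "ry": 0, "rz": 0},
    {"dx": 0, "dy": 0, "dz": 0, "rx": 0, "ry": 0, "rz": 0},
    {"dx": 0, "dy": 0, "dz": 0, "rx": 0, "ry": 0, "rz": 0},
    {"dx": 0, "dy": 0, "dz": 0, "rx": 0, "ry": 0, "rz": 0},
    {"dx": 0, "dy": 0, "dz": 0.84, "rx": 0, "ry": 0, "rz": 0},
    {"dx": 0, "dy": 0, "dz": 0.84, "rx": 0, "ry": 0, "rz": 0},
    {"dx": 0, "dy": 0, "dz": 0.84, "rx": 0, "ry": 0, "rz": 0},
    {"dx": 0, "dy": 0, "dz": 0.84, "rx": 0, "ry": 0, "rz": 0},
    {"dx": 0, "dy": 0, "dz": 0.84, "rx": 0, "ry": 0, "rz": 0},
  ],
  claw=20,
  newtons=40,
)

```text
t: 26.9
tcp_pos: [0.4422, 0.3422, 0.1182]
tool_rot: [0.69, 0.724, -0.0, -0.0]
force: [0.3, -0.2, -1.1]
finger_gap: 0.511
gripper_force: 41.0
```

Call:
move_arm(
  targets=[
    {"dx": 0.107, "dy": -0.986, "dz": 0, "rx": 0, "ry": 0, "rz": -0.0294},
    {"dx": 0.107, "dy": -0.986, "dz": 0, "rx": 0, "ry": 0, "rz": -0.0294},
    {"dx": 0.107, "dy": -0.986, "dz": 0, "rx": 0, "ry": 0, "rz": -0.0294},
    {"dx": 0.107, "dy": -0.986, "dz": 0, "rx": 0, "ry": 0, "rz": -0.0294},
    {"dx": 0.107, "dy": -0.986, "dz": 0, "rx": 0, "ry": 0, "rz": -0.0294},
    {"dx": 0.107, "dy": -0.986, "dz": 0, "rx": 0, "ry": 0, "rz": -0.0294},
    {"dx": 0.107, "dy": -0.986, "dz": 0, "rx": 0, "ry": 0, "rz": -0.0294},
    {"dx": 0.107, "dy": -0.986, "dz": 0, "rx": 0, "ry": 0, "rz": -0.0294},
    {"dx": 0.107, "dy": -0.986, "dz": 0, "rx": 0, "ry": 0, "rz": -0.0294},
    {"dx": 0.107, "dy": -0.986, "dz": 0, "rx": 0, "ry": 0, "rz": -0.0294},
  ],
)

```text
t: 28.15
tcp_pos: [0.4692, 0.0952, 0.1177]
tool_rot: [0.744, 0.668, -0.0, -0.0]
force: [0.2, -0.4, -1.1]
finger_gap: 0.508
gripper_force: 41.0
```

```bash
python3 - <<'E'
from h import *
s=state(); print(np.array([.4878,-.0761,.0545])-s['tcp_pos'])
m,im=shot('wrist')
for c in caps(m,im,s['tcp_pos'][2]+.047,800): print(c[0],c[1],c[2].round(4))
E
```

```text
t 28.15 tcp [0.4692 0.0952 0.1177] yaw_y -6.15 zax [-3.e-04  1.e-04 -1.e+00] F [ 0.2 -0.4 -1.1] gap 0.508 41.0 q6 0.07
[ 0.01859092 -0.17128257 -0.06317181]
[222.1 318.9] 1938 [0.4581 0.1002 0.1647]
[283.6 319.3] 1945 [0.479  0.0978 0.1647]
```

Call:
move_arm(
  targets=[
    {"dx": 0.106, "dy": -0.979, "dz": 0, "rx": 0, "ry": 0, "rz": -0.0288},
    {"dx": 0.106, "dy": -0.979, "dz": 0, "rx": 0, "ry": 0, "rz": -0.0288},
    {"dx": 0.106, "dy": -0.979, "dz": 0, "rx": 0, "ry": 0, "rz": -0.0288},
    {"dx": 0.106, "dy": -0.979, "dz": 0, "rx": 0, "ry": 0, "rz": -0.0288},
    {"dx": 0.106, "dy": -0.979, "dz": 0, "rx": 0, "ry": 0, "rz": -0.0288},
    {"dx": 0.106, "dy": -0.979, "dz": 0, "rx": 0, "ry": 0, "rz": -0.0288},
    {"dx": 0.106, "dy": -0.979, "dz": 0, "rx": 0, "ry": 0, "rz": -0.0288},
    {"dx": 0, "dy": 0, "dz": -0.8, "rx": 0, "ry": 0, "rz": 0},
    {"dx": 0, "dy": 0, "dz": -0.9, "rx": 0, "ry": 0, "rz": 0},
    {"dx": 0, "dy": 0, "dz": -0.8, "rx": 0, "ry": 0, "rz": 0},
  ],
)

```text
t: 29.45
tcp_pos: [0.4879, -0.0751, 0.0545]
tool_rot: [0.778, 0.628, 0.0, -0.0]
force: [0.3, -0.2, -1.5]
finger_gap: 0.509
gripper_force: 41.1
```

Call:
move_arm(
  targets=[
    {"dx": 0, "dy": 0, "dz": 0, "rx": 0, "ry": 0, "rz": 0},
    {"dx": 0, "dy": 0, "dz": -0.08, "rx": 0, "ry": 0, "rz": 0},
    {"dx": 0, "dy": 0, "dz": -0.08, "rx": 0, "ry": 0, "rz": 0},
    {"dx": 0, "dy": 0, "dz": -0.08, "rx": 0, "ry": 0, "rz": 0},
    {"dx": 0, "dy": 0, "dz": -0.08, "rx": 0, "ry": 0, "rz": 0},
    {"dx": 0, "dy": 0, "dz": -0.08, "rx": 0, "ry": 0, "rz": 0},
    {"dx": 0, "dy": 0, "dz": 0, "rx": 0, "ry": 0, "rz": 0},
    {"dx": 0, "dy": 0, "dz": 0, "rx": 0, "ry": 0, "rz": 0},
    {"dx": 0, "dy": 0, "dz": 0, "rx": 0, "ry": 0, "rz": 0},
    {"dx": 0, "dy": 0, "dz": 0, "rx": 0, "ry": 0, "rz": 0},
  ],
)

```text
t: 30.7
tcp_pos: [0.488, -0.0755, 0.0452]
tool_rot: [0.778, 0.628, 0.0, 0.0]
force: [0.8, -0.3, -1.2]
finger_gap: 0.507
gripper_force: 41.5
```

```bash
python3 - <<'E'
from h import *
s=state()
E
```

```text
t 30.7 tcp [ 0.488  -0.0755  0.0452] yaw_y -12.18 zax [ 0. -0. -1.] F [ 0.8 -0.3 -1.2] gap 0.507 41.5 q6 -0.17
```

Call:
move_arm(
  targets=[
    {"dx": 0, "dy": 0, "dz": 0, "rx": 0, "ry": 0, "rz": 0},
    {"dx": 0, "dy": 0, "dz": 0, "rx": 0, "ry": 0, "rz": 0},
    {"dx": 0, "dy": 0, "dz": 0, "rx": 0, "ry": 0, "rz": 0},
    {"dx": 0, "dy": 0, "dz": 0, "rx": 0, "ry": 0, "rz": 0},
    {"dx": 0, "dy": 0, "dz": 0.6, "rx": 0, "ry": 0, "rz": 0},
    {"dx": 0, "dy": 0, "dz": 1, "rx": 0, "ry": 0, "rz": 0},
    {"dx": 0, "dy": 0, "dz": 1, "rx": 0, "ry": 0, "rz": 0},
    {"dx": 0, "dy": 0, "dz": 1, "rx": 0, "ry": 0, "rz": 0},
    {"dx": 0, "dy": 0, "dz": 1, "rx": 0, "ry": 0, "rz": 0},
    {"dx": 0, "dy": 0, "dz": 1, "rx": 0, "ry": 0, "rz": 0},
  ],
  claw=72,
)

```text
t: 31.95
tcp_pos: [0.4878, -0.0753, 0.1871]
tool_rot: [0.778, 0.628, 0.0, 0.0]
force: [-0.1, -0.3, -0.8]
finger_gap: 0.723
gripper_force: 0.0
```

Call:
move_arm(
  targets=[
    {"dx": 0.409, "dy": 0.942, "dz": 0, "rx": 0, "ry": 0, "rz": -0.0354},
    {"dx": 0.409, "dy": 0.942, "dz": 0, "rx": 0, "ry": 0, "rz": -0.0354},
    {"dx": 0.409, "dy": 0.942, "dz": 0, "rx": 0, "ry": 0, "rz": -0.0354},
    {"dx": 0.409, "dy": 0.942, "dz": 0, "rx": 0, "ry": 0, "rz": -0.0354},
    {"dx": 0.409, "dy": 0.942, "dz": 0, "rx": 0, "ry": 0, "rz": -0.0354},
    {"dx": 0.409, "dy": 0.942, "dz": 0, "rx": 0, "ry": 0, "rz": -0.0354},
    {"dx": 0.409, "dy": 0.942, "dz": 0, "rx": 0, "ry": 0, "rz": -0.0354},
    {"dx": 0.409, "dy": 0.942, "dz": 0, "rx": 0, "ry": 0, "rz": -0.0354},
    {"dx": 0.409, "dy": 0.942, "dz": 0, "rx": 0, "ry": 0, "rz": -0.0354},
    {"dx": 0.409, "dy": 0.942, "dz": 0, "rx": 0, "ry": 0, "rz": -0.0354},
  ],
)

```text
t: 33.2
tcp_pos: [0.5903, 0.1609, 0.1863]
tool_rot: [0.833, 0.553, 0.0, 0.0]
force: [0.0, -0.6, -0.0]
finger_gap: 0.721
gripper_force: 0.0
```

Call:
move_arm(
  targets=[
    {"dx": 0.409, "dy": 0.942, "dz": 0, "rx": 0, "ry": 0, "rz": -0.0354},
    {"dx": 0.409, "dy": 0.942, "dz": 0, "rx": 0, "ry": 0, "rz": -0.0354},
    {"dx": 0.409, "dy": 0.942, "dz": 0, "rx": 0, "ry": 0, "rz": -0.0354},
    {"dx": 0, "dy": 0, "dz": 0, "rx": 0, "ry": 0, "rz": 0},
    {"dx": 0, "dy": 0, "dz": 0, "rx": 0, "ry": 0, "rz": 0},
    {"dx": 0, "dy": 0, "dz": 0, "rx": 0, "ry": 0, "rz": 0},
    {"dx": 0, "dy": 0, "dz": 0, "rx": 0, "ry": 0, "rz": 0},
    {"dx": 0, "dy": 0, "dz": 0, "rx": 0, "ry": 0, "rz": 0},
    {"dx": 0, "dy": 0, "dz": 0, "rx": 0, "ry": 0, "rz": 0},
    {"dx": 0, "dy": 0, "dz": 0, "rx": 0, "ry": 0, "rz": 0},
  ],
)

```text
t: 34.45
tcp_pos: [0.6209, 0.2306, 0.1852]
tool_rot: [0.848, 0.53, -0.0, -0.0]
force: [0.1, 0.4, 0.2]
finger_gap: 0.72
gripper_force: 0.0
```

```bash
python3 - <<'E'
from h import *
s=state(); m,im=shot('wrist','w7.png')
for c in caps(m,im): print(c[0],c[1],c[2].round(4))
m,im=shot('scene','s4.png')
for c in caps(m,im,.09,10):
    if -.3<c[2][1]<.1: print('scene',c[0],c[1],c[2].round(4))
E
```

```text
t 34.45 tcp [0.6209 0.2306 0.1852] yaw_y -25.99 zax [-1.e-04  0.e+00 -1.e+00] F [0.1 0.4 0.2] gap 0.72 0.0 q6 0.64
[242.8 179.7] 289 [0.6131 0.2348 0.06  ]
[269.2 179.9] 291 [0.6325 0.2252 0.06  ]
scene [194.1 135.5] 22 [ 0.463  -0.1552  0.09  ]
scene [190.  141.4] 25 [ 0.4849 -0.159   0.09  ]
scene [209.3 141.5] 24 [ 0.4718 -0.1077  0.09  ]
scene [205.1 147.2] 25 [ 0.4931 -0.1124  0.09  ]
scene [221.  146.5] 24 [ 0.4799 -0.0714  0.09  ]
scene [216.9 152.5] 27 [ 0.5016 -0.0758  0.09  ]
```

Cassette A was shifted about 12 mm towards the closed bracket in the channel. It is still in the channel and within limits. Grasping D.

Call:
move_arm(
  targets=[
    {"dx": 0.04, "dy": -0.01, "dz": -0.861, "rx": 0, "ry": 0, "rz": 0},
    {"dx": 0, "dy": 0, "dz": -0.861, "rx": 0, "ry": 0, "rz": 0},
    {"dx": 0, "dy": 0, "dz": -0.861, "rx": 0, "ry": 0, "rz": 0},
    {"dx": 0, "dy": 0, "dz": -0.861, "rx": 0, "ry": 0, "rz": 0},
    {"dx": 0, "dy": 0, "dz": -0.861, "rx": 0, "ry": 0, "rz": 0},
    {"dx": 0, "dy": 0, "dz": -0.861, "rx": 0, "ry": 0, "rz": 0},
    {"dx": 0, "dy": 0, "dz": -0.861, "rx": 0, "ry": 0, "rz": 0},
    {"dx": 0, "dy": 0, "dz": -0.861, "rx": 0, "ry": 0, "rz": 0},
    {"dx": 0, "dy": 0, "dz": 0, "rx": 0, "ry": 0, "rz": 0},
    {"dx": 0, "dy": 0, "dz": 0, "rx": 0, "ry": 0, "rz": 0},
  ],
)

```text
t: 35.8
tcp_pos: [0.6224, 0.2305, 0.0133]
tool_rot: [0.848, 0.53, 0.0, 0.0]
force: [-0.5, 0.3, 0.6]
finger_gap: 0.719
gripper_force: 0.0
```

Call:
move_arm(
  targets=[
    {"dx": 0, "dy": 0, "dz": 0, "rx": 0, "ry": 0, "rz": 0},
    {"dx": 0, "dy": 0, "dz": 0, "rx": 0, "ry": 0, "rz": 0},
    {"dx": 0, "dy": 0, "dz": 0, "rx": 0, "ry": 0, "rz": 0},
    {"dx": 0, "dy": 0, "dz": 0, "rx": 0, "ry": 0, "rz": 0},
    {"dx": 0, "dy": 0, "dz": 0, "rx": 0, "ry": 0, "rz": 0},
    {"dx": 0, "dy": 0, "dz": 0.84, "rx": 0, "ry": 0, "rz": 0},
    {"dx": 0, "dy": 0, "dz": 0.84, "rx": 0, "ry": 0, "rz": 0},
    {"dx": 0, "dy": 0, "dz": 0.84, "rx": 0, "ry": 0, "rz": 0},
    {"dx": 0, "dy": 0, "dz": 0.84, "rx": 0, "ry": 0, "rz": 0},
    {"dx": 0, "dy": 0, "dz": 0.84, "rx": 0, "ry": 0, "rz": 0},
  ],
  claw=20,
  newtons=40,
)

```text
t: 37.05
tcp_pos: [0.622, 0.2305, 0.1201]
tool_rot: [0.848, 0.53, 0.0, 0.0]
force: [0.2, -0.5, -1.1]
finger_gap: 0.508
gripper_force: 41.3
```

Call:
move_arm(
  targets=[
    {"dx": -0.46, "dy": -0.987, "dz": 0, "rx": 0, "ry": 0, "rz": 0.0418},
    {"dx": -0.46, "dy": -0.987, "dz": 0, "rx": 0, "ry": 0, "rz": 0.0418},
    {"dx": -0.46, "dy": -0.987, "dz": 0, "rx": 0, "ry": 0, "rz": 0.0418},
    {"dx": -0.46, "dy": -0.987, "dz": 0, "rx": 0, "ry": 0, "rz": 0.0418},
    {"dx": -0.46, "dy": -0.987, "dz": 0, "rx": 0, "ry": 0, "rz": 0.0418},
    {"dx": -0.46, "dy": -0.987, "dz": 0, "rx": 0, "ry": 0, "rz": 0.0418},
    {"dx": -0.46, "dy": -0.987, "dz": 0, "rx": 0, "ry": 0, "rz": 0.0418},
    {"dx": -0.46, "dy": -0.987, "dz": 0, "rx": 0, "ry": 0, "rz": 0.0418},
    {"dx": -0.46, "dy": -0.987, "dz": 0, "rx": 0, "ry": 0, "rz": 0.0418},
    {"dx": -0.46, "dy": -0.987, "dz": 0, "rx": 0, "ry": 0, "rz": 0.0418},
  ],
)

```text
t: 38.3
tcp_pos: [0.507, -0.0172, 0.1193]
tool_rot: [0.785, 0.62, 0.001, 0.001]
force: [0.3, 0.4, -2.4]
finger_gap: 0.507
gripper_force: 41.4
```

```bash
python3 - <<'E'
from h import *
s=state(); print(np.array([.4954,-.0409,.0545])-s['tcp_pos'])
m,im=shot('wrist')
for c in caps(m,im,s['tcp_pos'][2]+.047,100): print(c[0],c[1],c[2].round(4),on(m,c[0],.09))
E
```

```text
t 38.3 tcp [ 0.507  -0.0172  0.1193] yaw_y -13.39 zax [ 1.7e-03 -5.0e-04 -1.0e+00] F [ 0.3  0.4 -2.4] gap 0.507 41.4 q6 -0.02
[-0.0115934  -0.02372633 -0.0648184 ]
[222.3 319.8] 1908 [ 0.4966 -0.0114  0.1663] [ 0.47416245 -0.07083003  0.09      ]
[283.3 319.8] 1908 [ 0.5169 -0.0162  0.1663] [ 0.51048427 -0.07950533  0.09      ]
[230.2 364.6] 229 [ 0.4943 -0.0309  0.1663] [ 0.47003205 -0.10592429  0.09      ]
[262.2 366. ] 312 [ 0.5054 -0.0342  0.1663] [ 0.48986195 -0.11185966  0.09      ]
```

Call:
move_arm(
  targets=[
    {"dx": -0.232, "dy": -0.475, "dz": 0, "rx": 0, "ry": 0, "rz": 0.02},
    {"dx": -0.232, "dy": -0.475, "dz": 0, "rx": 0, "ry": 0, "rz": 0.02},
    {"dx": 0, "dy": 0, "dz": -0.518, "rx": 0, "ry": 0, "rz": 0},
    {"dx": 0, "dy": 0, "dz": -0.518, "rx": 0, "ry": 0, "rz": 0},
    {"dx": 0, "dy": 0, "dz": -0.518, "rx": 0, "ry": 0, "rz": 0},
    {"dx": 0, "dy": 0, "dz": -0.518, "rx": 0, "ry": 0, "rz": 0},
    {"dx": 0, "dy": 0, "dz": -0.518, "rx": 0, "ry": 0, "rz": 0},
    {"dx": 0, "dy": 0, "dz": 0, "rx": 0, "ry": 0, "rz": 0},
    {"dx": 0, "dy": 0, "dz": 0, "rx": 0, "ry": 0, "rz": 0},
    {"dx": 0, "dy": 0, "dz": 0, "rx": 0, "ry": 0, "rz": 0},
  ],
)

```text
t: 39.6
tcp_pos: [0.4957, -0.0401, 0.0537]
tool_rot: [0.778, 0.628, 0.0, 0.0]
force: [-0.4, 0.0, -1.1]
finger_gap: 0.511
gripper_force: 41.4
```

Call:
move_arm(
  targets=[
    {"dx": 0, "dy": 0, "dz": 0, "rx": 0, "ry": 0, "rz": 0},
    {"dx": 0, "dy": 0, "dz": -0.08, "rx": 0, "ry": 0, "rz": 0},
    {"dx": 0, "dy": 0, "dz": -0.08, "rx": 0, "ry": 0, "rz": 0},
    {"dx": 0, "dy": 0, "dz": -0.08, "rx": 0, "ry": 0, "rz": 0},
    {"dx": 0, "dy": 0, "dz": -0.08, "rx": 0, "ry": 0, "rz": 0},
    {"dx": 0, "dy": 0, "dz": -0.08, "rx": 0, "ry": 0, "rz": 0},
    {"dx": 0, "dy": 0, "dz": 0, "rx": 0, "ry": 0, "rz": 0},
    {"dx": 0, "dy": 0, "dz": 0, "rx": 0, "ry": 0, "rz": 0},
    {"dx": 0, "dy": 0, "dz": 0, "rx": 0, "ry": 0, "rz": 0},
    {"dx": 0, "dy": 0, "dz": 0, "rx": 0, "ry": 0, "rz": 0},
  ],
)

```text
t: 40.85
tcp_pos: [0.4953, -0.04, 0.0442]
tool_rot: [0.778, 0.628, 0.0, 0.0]
force: [-2.0, 0.2, 7.0]
finger_gap: 0.511
gripper_force: 42.5
```

```bash
python3 - <<'E'
from h import *
s=state()
E
```

```text
t 40.85 tcp [ 0.4953 -0.04    0.0442] yaw_y -12.24 zax [ 4.e-04 -2.e-04 -1.e+00] F [-2.   0.2  7. ] gap 0.511 42.5 q6 -0.09
```

Call:
move_arm(
  targets=[
    {"dx": 0, "dy": 0, "dz": 0, "rx": 0, "ry": 0, "rz": 0},
    {"dx": 0, "dy": 0, "dz": 0, "rx": 0, "ry": 0, "rz": 0},
    {"dx": 0, "dy": 0, "dz": 0, "rx": 0, "ry": 0, "rz": 0},
    {"dx": 0, "dy": 0, "dz": 0, "rx": 0, "ry": 0, "rz": 0},
    {"dx": 0, "dy": 0, "dz": 0.6, "rx": 0, "ry": 0, "rz": 0},
    {"dx": 0, "dy": 0, "dz": 1, "rx": 0, "ry": 0, "rz": 0},
    {"dx": 0, "dy": 0, "dz": 1, "rx": 0, "ry": 0, "rz": 0},
    {"dx": 0, "dy": 0, "dz": 1, "rx": 0, "ry": 0, "rz": 0},
    {"dx": 0, "dy": 0, "dz": 1, "rx": 0, "ry": 0, "rz": 0},
    {"dx": 0, "dy": 0, "dz": 1, "rx": 0, "ry": 0, "rz": 0},
  ],
  claw=72,
)

```text
t: 42.1
tcp_pos: [0.4952, -0.04, 0.1851]
tool_rot: [0.778, 0.628, 0.0, 0.0]
force: [0.9, -0.0, 0.7]
finger_gap: 0.722
gripper_force: 0.0
```

Call:
move_arm(
  targets=[
    {"dx": 0.965, "dy": 0.9, "dz": 0, "rx": 0, "ry": 0, "rz": 0.0573},
    {"dx": 0.965, "dy": 0.9, "dz": 0, "rx": 0, "ry": 0, "rz": 0.0573},
    {"dx": 0.965, "dy": 0.9, "dz": 0, "rx": 0, "ry": 0, "rz": 0.0573},
    {"dx": 0.965, "dy": 0.9, "dz": 0, "rx": 0, "ry": 0, "rz": 0.0573},
    {"dx": 0.965, "dy": 0.9, "dz": 0, "rx": 0, "ry": 0, "rz": 0.0573},
    {"dx": 0.965, "dy": 0.9, "dz": 0, "rx": 0, "ry": 0, "rz": 0.0573},
    {"dx": 0, "dy": 0, "dz": 0, "rx": 0, "ry": 0, "rz": 0},
    {"dx": 0, "dy": 0, "dz": 0, "rx": 0, "ry": 0, "rz": 0},
    {"dx": 0, "dy": 0, "dz": 0, "rx": 0, "ry": 0, "rz": 0},
    {"dx": 0, "dy": 0, "dz": 0, "rx": 0, "ry": 0, "rz": 0},
  ],
)

```text
t: 43.35
tcp_pos: [0.6396, 0.0942, 0.1835]
tool_rot: [0.719, 0.695, -0.0, -0.0]
force: [0.5, -0.6, 0.1]
finger_gap: 0.718
gripper_force: 0.0
```

```bash
python3 - <<'E'
from h import *
s=state(); m,im=shot('wrist','w8.png')
h=cv2.cvtColor(im,cv2.COLOR_RGB2GRAY); g=(h<40).astype('uint8')
k,l,st,c=cv2.connectedComponentsWithStats(g)
for i in range(1,k):
    if 200<st[i,4]<20000: 
        b=cv2.boxPoints(cv2.minAreaRect(np.argwhere(l==i)[:,::-1].astype(np.float32)));print(c[i].round(1),st[i,4],b.round(1).tolist(),[on(m,q,.056)[:2].round(4).tolist() for q in b],on(m,c[i],.056))
m,im=shot('scene','s5.png')
for c in caps(m,im,.09,10):
    if -.3<c[2][1]<.1: print('scene',c[0],c[1],c[2].round(4))
E
```

```text
t 43.35 tcp [0.6396 0.0942 0.1835] yaw_y -1.99 zax [-4.e-04 -1.e-04 -1.e+00] F [ 0.5 -0.6  0.1] gap 0.718 0.0 q6 0.01
[258.5 176.8] 1225 [[246.0, 149.0], [269.0, 149.0], [269.0, 204.0], [246.0, 204.0]] [[0.6337, 0.1203], [0.6522, 0.1197], [0.6513, 0.0724], [0.6318, 0.073]] [0.64306795 0.09668118 0.056     ]
scene [194.2 135.8] 22 [ 0.4637 -0.1547  0.09  ]
scene [190.  141.4] 25 [ 0.4849 -0.159   0.09  ]
scene [209.3 141.5] 24 [ 0.4718 -0.1077  0.09  ]
scene [205.1 147.2] 25 [ 0.4931 -0.1124  0.09  ]
scene [221.  146.6] 25 [ 0.4802 -0.0714  0.09  ]
scene [232.4 151.2] 26 [ 0.4868 -0.0369  0.09  ]
scene [216.9 152.5] 27 [ 0.5016 -0.0758  0.09  ]
scene [228.4 157.3] 27 [ 0.5085 -0.0412  0.09  ]
```

View pics/w8.png

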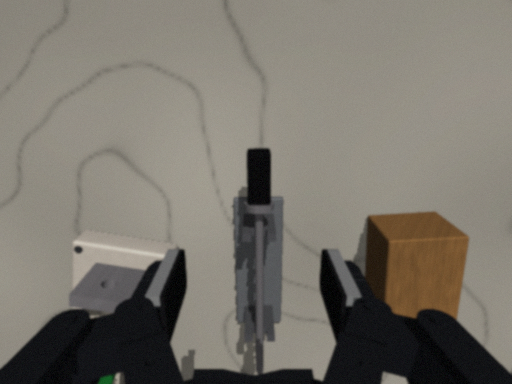

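The picture shows the grip at (258,177), aligned with the tool, with the rod running down to (260,370). The carton is at (415,265), well clear. All four cassettes stand in the channel. Grasping the rod.

Call:
move_arm(
  targets=[
    {"dx": 0.116, "dy": 0.072, "dz": -0.788, "rx": 0, "ry": 0, "rz": 0},
    {"dx": 0, "dy": 0, "dz": -0.788, "rx": 0, "ry": 0, "rz": 0},
    {"dx": 0, "dy": 0, "dz": -0.788, "rx": 0, "ry": 0, "rz": 0},
    {"dx": 0, "dy": 0, "dz": -0.788, "rx": 0, "ry": 0, "rz": 0},
    {"dx": 0, "dy": 0, "dz": -0.788, "rx": 0, "ry": 0, "rz": 0},
    {"dx": 0, "dy": 0, "dz": -0.788, "rx": 0, "ry": 0, "rz": 0},
    {"dx": 0, "dy": 0, "dz": -0.788, "rx": 0, "ry": 0, "rz": 0},
    {"dx": 0, "dy": 0, "dz": -0.788, "rx": 0, "ry": 0, "rz": 0},
    {"dx": 0, "dy": 0, "dz": 0, "rx": 0, "ry": 0, "rz": 0},
    {"dx": 0, "dy": 0, "dz": 0, "rx": 0, "ry": 0, "rz": 0},
  ],
)

```text
t: 44.7
tcp_pos: [0.6434, 0.0967, 0.0259]
tool_rot: [0.719, 0.695, 0.0, 0.0]
force: [0.9, 0.6, -0.4]
finger_gap: 0.722
gripper_force: 0.0
```

Call:
move_arm(
  targets=[
    {"dx": 0, "dy": 0, "dz": 0, "rx": 0, "ry": 0, "rz": 0},
    {"dx": 0, "dy": 0, "dz": 0, "rx": 0, "ry": 0, "rz": 0},
    {"dx": 0, "dy": 0, "dz": 0, "rx": 0, "ry": 0, "rz": 0},
    {"dx": 0, "dy": 0, "dz": 0, "rx": 0, "ry": 0, "rz": 0},
    {"dx": 0, "dy": 0, "dz": 0, "rx": 0, "ry": 0, "rz": 0},
    {"dx": 0, "dy": 0, "dz": 0, "rx": 0, "ry": 0, "rz": 0},
    {"dx": 0, "dy": 0, "dz": 0, "rx": 0, "ry": 0, "rz": 0},
    {"dx": 0, "dy": 0, "dz": 0, "rx": 0, "ry": 0, "rz": 0},
    {"dx": 0, "dy": 0, "dz": 0, "rx": 0, "ry": 0, "rz": 0},
    {"dx": 0, "dy": 0, "dz": 0, "rx": 0, "ry": 0, "rz": 0},
  ],
  claw=5,
  newtons=60,
)

```text
t: 45.95
tcp_pos: [0.6434, 0.0967, 0.0261]
tool_rot: [0.719, 0.695, 0.0, 0.0]
force: [-1.2, -0.1, 4.9]
finger_gap: 0.222
gripper_force: 61.4
```

```bash
python3 - <<'E'
from h import *
s=state(); m,im=shot('wrist','w9.png')
E
```

```text
t 45.95 tcp [0.6434 0.0967 0.0261] yaw_y -1.92 zax [ 1.e-03 -1.e-04 -1.e+00] F [-1.2 -0.1  4.9] gap 0.222 61.4 q6 0.01
```

View pics/w9.png

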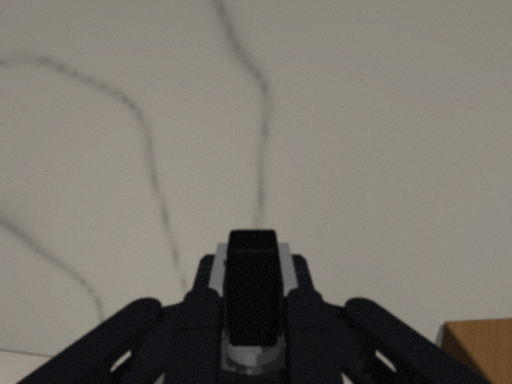

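The rod is gripped squarely, with the grip at (253,290) between the pads and the collar ahead at (252,355). Lifting and swinging to the pre-insert pose.

Call:
move_arm(
  targets=[
    {"dx": 0, "dy": 0, "dz": 0.6, "rx": 0, "ry": 0, "rz": 0},
    {"dx": 0, "dy": 0, "dz": 1, "rx": 0, "ry": 0, "rz": 0},
    {"dx": 0, "dy": 0, "dz": 1, "rx": 0, "ry": 0, "rz": 0},
    {"dx": 0, "dy": 0, "dz": 1, "rx": 0, "ry": 0, "rz": 0},
    {"dx": -0.59, "dy": 0.926, "dz": 0, "rx": 0, "ry": 0, "rz": -0.0572},
    {"dx": -0.59, "dy": 0.926, "dz": 0, "rx": 0, "ry": 0, "rz": -0.0572},
    {"dx": -0.59, "dy": 0.926, "dz": 0, "rx": 0, "ry": 0, "rz": -0.0572},
    {"dx": -0.59, "dy": 0.926, "dz": 0, "rx": 0, "ry": 0, "rz": -0.0572},
    {"dx": -0.59, "dy": 0.926, "dz": 0, "rx": 0, "ry": 0, "rz": -0.0572},
    {"dx": -0.59, "dy": 0.926, "dz": 0, "rx": 0, "ry": 0, "rz": -0.0572},
  ],
)

```text
t: 47.25
tcp_pos: [0.5535, 0.2363, 0.1157]
tool_rot: [0.779, 0.627, -0.0, -0.0]
force: [0.1, -0.5, -1.2]
finger_gap: 0.225
gripper_force: 60.7
```

Call:
move_arm(
  targets=[
    {"dx": 0, "dy": 0, "dz": -0.5, "rx": 0, "ry": 0, "rz": 0},
    {"dx": 0, "dy": 0, "dz": -0.5, "rx": 0, "ry": 0, "rz": 0},
    {"dx": 0, "dy": 0, "dz": -0.5, "rx": 0, "ry": 0, "rz": 0},
    {"dx": 0, "dy": 0, "dz": -0.5, "rx": 0, "ry": 0, "rz": 0},
    {"dx": 0, "dy": 0, "dz": -0.5, "rx": 0, "ry": 0, "rz": 0},
    {"dx": 0, "dy": 0, "dz": -0.4, "rx": 0, "ry": 0, "rz": 0},
    {"dx": 0, "dy": 0, "dz": 0, "rx": 0, "ry": 0, "rz": 0},
    {"dx": 0, "dy": 0, "dz": 0, "rx": 0, "ry": 0, "rz": 0},
    {"dx": 0, "dy": 0, "dz": 0, "rx": 0, "ry": 0, "rz": 0},
    {"dx": 0, "dy": 0, "dz": 0, "rx": 0, "ry": 0, "rz": 0},
  ],
)

```text
t: 48.5
tcp_pos: [0.5548, 0.2358, 0.0437]
tool_rot: [0.778, 0.628, 0.0, 0.0]
force: [1.0, -0.4, -1.4]
finger_gap: 0.224
gripper_force: 60.6
```

```bash
python3 - <<'E'
from h import *
s=state(); print(np.array([.5549,.2356,.0401])-s['tcp_pos'])
m,a=shot('scene','s6.png');m2,b=shot('side','s6b.png')
M=np.array([.504,0,.06]);print('mouth px',proj(m,[M]),proj(m2,[M]))
y=np.array([.2113,.9774,0]);print('nose exp',proj(m,[s['tcp_pos']+np.array([0,0,.02])-.216*y]),proj(m2,[s['tcp_pos']+np.array([0,0,.02])-.216*y]))
A=cv2.imread('pics/s6.png')[110:210,220:345];B=cv2.imread('pics/s6b.png')[150:290,190:310]
cv2.imwrite('pics/s6c.png',cv2.hconcat([cv2.resize(A,(440,480),interpolation=2),cv2.resize(B,(360,480),interpolation=2)]))
E
```

```text
t 48.5 tcp [0.5548 0.2358 0.0437] yaw_y -12.22 zax [ 9.e-04  2.e-04 -1.e+00] F [ 1.  -0.4 -1.4] gap 0.224 60.6 q6 0.43
[ 9.82687514e-05 -1.51306479e-04 -3.55881891e-03]
mouth px [[244.28299308 165.50829649]] [[244.03721882 223.71611258]]
nose exp [[252.48087716 168.2618551 ]] [[242.27542843 215.95521008]]
```

View pics/s6c.png

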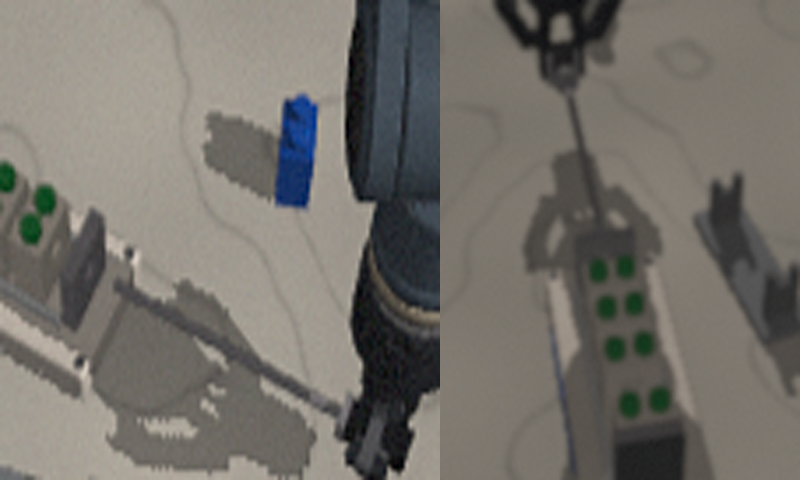

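The nose is at crop (120,285), i.e. image (254,169), just outside the open bracket and in line with it. All four cassettes stand in a row. Lowering 3.6 mm and entering slowly.

Call:
move_arm(
  targets=[
    {"dx": 0, "dy": 0, "dz": -0.071, "rx": 0, "ry": 0, "rz": 0},
    {"dx": 0, "dy": 0, "dz": -0.071, "rx": 0, "ry": 0, "rz": 0},
    {"dx": -0.042, "dy": -0.1955, "dz": 0, "rx": 0, "ry": 0, "rz": 0},
    {"dx": -0.042, "dy": -0.1955, "dz": 0, "rx": 0, "ry": 0, "rz": 0},
    {"dx": -0.042, "dy": -0.1955, "dz": 0, "rx": 0, "ry": 0, "rz": 0},
    {"dx": -0.042, "dy": -0.1955, "dz": 0, "rx": 0, "ry": 0, "rz": 0},
    {"dx": -0.042, "dy": -0.1955, "dz": 0, "rx": 0, "ry": 0, "rz": 0},
    {"dx": -0.042, "dy": -0.1955, "dz": 0, "rx": 0, "ry": 0, "rz": 0},
    {"dx": -0.042, "dy": -0.1955, "dz": 0, "rx": 0, "ry": 0, "rz": 0},
    {"dx": -0.042, "dy": -0.1955, "dz": 0, "rx": 0, "ry": 0, "rz": 0},
  ],
)

```text
t: 49.85
tcp_pos: [0.546, 0.1962, 0.0396]
tool_rot: [0.778, 0.628, -0.0, -0.0]
force: [0.1, 0.2, -1.5]
finger_gap: 0.224
gripper_force: 60.6
```

```bash
python3 - <<'E'
from h import *
s=state();print(s['ft_torque']); m,a=shot('scene','s7.png');shot('side','s7b.png')
A=cv2.imread('pics/s7.png')[110:210,220:345];B=cv2.imread('pics/s7b.png')[150:290,190:310]
cv2.imwrite('pics/s7c.png',cv2.hconcat([cv2.resize(A,(440,480),interpolation=2),cv2.resize(B,(360,480),interpolation=2)]))
E
```

```text
t 49.85 tcp [0.546  0.1962 0.0396] yaw_y -12.22 zax [-0. -0. -1.] F [ 0.1  0.2 -1.5] gap 0.224 60.6 q6 0.37
[ 0.09418655 -0.05551654  0.02851086]
```

View pics/s7c.png

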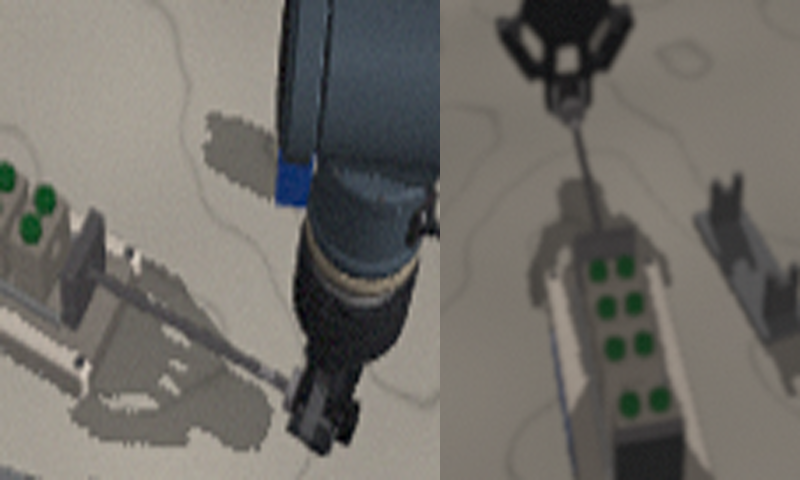

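It is in the bracket with no contact force. Continuing 100 mm.

Call:
move_arm(
  targets=[
    {"dx": -0.0845, "dy": -0.391, "dz": 0, "rx": 0, "ry": 0, "rz": 0},
    {"dx": -0.0845, "dy": -0.391, "dz": 0, "rx": 0, "ry": 0, "rz": 0},
    {"dx": -0.0845, "dy": -0.391, "dz": 0, "rx": 0, "ry": 0, "rz": 0},
    {"dx": -0.0845, "dy": -0.391, "dz": 0, "rx": 0, "ry": 0, "rz": 0},
    {"dx": -0.0845, "dy": -0.391, "dz": 0, "rx": 0, "ry": 0, "rz": 0},
    {"dx": -0.0845, "dy": -0.391, "dz": 0, "rx": 0, "ry": 0, "rz": 0},
    {"dx": -0.0845, "dy": -0.391, "dz": 0, "rx": 0, "ry": 0, "rz": 0},
    {"dx": -0.0845, "dy": -0.391, "dz": 0, "rx": 0, "ry": 0, "rz": 0},
    {"dx": -0.0845, "dy": -0.391, "dz": 0, "rx": 0, "ry": 0, "rz": 0},
    {"dx": -0.0845, "dy": -0.391, "dz": 0, "rx": 0, "ry": 0, "rz": 0},
  ],
)

```text
t: 51.2
tcp_pos: [0.5248, 0.0981, 0.0396]
tool_rot: [0.778, 0.628, -0.0, 0.0]
force: [0.3, -1.0, -0.6]
finger_gap: 0.226
gripper_force: 60.6
```

```bash
python3 - <<'E'
from h import *
s=state();print(s['ft_torque']); d=s['tcp_pos'][:2]-np.array([.504,0]);y=np.array([.2113,.9774]);x=np.array([.9774,-.2113]);print('along',d@y,'lat',d@x)
m,im=shot('scene','s8.png')
for c in caps(m,im,.09,10):
    if -.3<c[2][1]<.1: print('scene',c[0],c[1],c[2].round(4))
E
```

```text
t 51.2 tcp [0.5248 0.0981 0.0396] yaw_y -12.22 zax [-0. -0. -1.] F [ 0.3 -1.  -0.6] gap 0.226 60.6 q6 0.19
[0.13395983 0.0451016  0.00584905]
along 0.10032264480934029 lat -0.0003686782717304034
scene [194.2 135.9] 23 [ 0.4641 -0.1547  0.09  ]
scene [190.  141.3] 24 [ 0.4846 -0.1593  0.09  ]
scene [209.1 141.5] 22 [ 0.4722 -0.108   0.09  ]
scene [205.1 147.2] 25 [ 0.4931 -0.1124  0.09  ]
scene [221.  146.7] 24 [ 0.4805 -0.0711  0.09  ]
scene [232.4 151.3] 22 [ 0.4872 -0.0368  0.09  ]
scene [217.  152.4] 25 [ 0.5013 -0.0757  0.09  ]
scene [228.3 157.3] 26 [ 0.5086 -0.0415  0.09  ]
```

No cassette moved. Another 60 mm.

Call:
move_arm(
  targets=[
    {"dx": -0.05, "dy": -0.2346, "dz": 0, "rx": 0, "ry": 0, "rz": 0},
    {"dx": -0.05, "dy": -0.2346, "dz": 0, "rx": 0, "ry": 0, "rz": 0},
    {"dx": -0.05, "dy": -0.2346, "dz": 0, "rx": 0, "ry": 0, "rz": 0},
    {"dx": -0.05, "dy": -0.2346, "dz": 0, "rx": 0, "ry": 0, "rz": 0},
    {"dx": -0.05, "dy": -0.2346, "dz": 0, "rx": 0, "ry": 0, "rz": 0},
    {"dx": -0.05, "dy": -0.2346, "dz": 0, "rx": 0, "ry": 0, "rz": 0},
    {"dx": -0.05, "dy": -0.2346, "dz": 0, "rx": 0, "ry": 0, "rz": 0},
    {"dx": -0.05, "dy": -0.2346, "dz": 0, "rx": 0, "ry": 0, "rz": 0},
    {"dx": -0.05, "dy": -0.2346, "dz": 0, "rx": 0, "ry": 0, "rz": 0},
    {"dx": -0.05, "dy": -0.2346, "dz": 0, "rx": 0, "ry": 0, "rz": 0},
  ],
)

```text
t: 52.5
tcp_pos: [0.5124, 0.0397, 0.0396]
tool_rot: [0.778, 0.628, 0.0, -0.0]
force: [0.0, -0.3, -1.3]
finger_gap: 0.223
gripper_force: 60.6
```

Call:
move_arm(
  targets=[
    {"dx": -0.0169, "dy": -0.0782, "dz": 0, "rx": 0, "ry": 0, "rz": 0},
    {"dx": -0.0169, "dy": -0.0782, "dz": 0, "rx": 0, "ry": 0, "rz": 0},
    {"dx": -0.0085, "dy": -0.0391, "dz": 0, "rx": 0, "ry": 0, "rz": 0},
    {"dx": -0.0085, "dy": -0.0391, "dz": 0, "rx": 0, "ry": 0, "rz": 0},
    {"dx": -0.0085, "dy": -0.0391, "dz": 0, "rx": 0, "ry": 0, "rz": 0},
    {"dx": -0.0085, "dy": -0.0391, "dz": 0, "rx": 0, "ry": 0, "rz": 0},
    {"dx": 0, "dy": 0, "dz": 0, "rx": 0, "ry": 0, "rz": 0},
    {"dx": 0, "dy": 0, "dz": 0, "rx": 0, "ry": 0, "rz": 0},
    {"dx": 0, "dy": 0, "dz": 0, "rx": 0, "ry": 0, "rz": 0},
    {"dx": 0, "dy": 0, "dz": 0, "rx": 0, "ry": 0, "rz": 0},
  ],
)

```text
t: 53.75
tcp_pos: [0.511, 0.033, 0.0396]
tool_rot: [0.778, 0.628, 0.0, -0.0]
force: [1.4, 4.6, -1.6]
finger_gap: 0.224
gripper_force: 60.6
```

```bash
python3 - <<'E'
from h import *
s=state();print(s['ft_torque']); d=s['tcp_pos'][:2]-np.array([.504,0]);y=np.array([.2113,.9774]);x=np.array([.9774,-.2113]);print('along',d@y,'lat',d@x)
m,im=shot('scene','s9.png')
for c in caps(m,im,.09,10):
    if -.3<c[2][1]<.1: print('scene',c[0],c[1],c[2].round(4))
E
```

```text
t 53.75 tcp [0.511  0.033  0.0396] yaw_y -12.25 zax [ 4.e-04  7.e-04 -1.e+00] F [ 1.4  4.6 -1.6] gap 0.224 60.6 q6 0.06
[ 0.95132493 -0.20594355 -0.0674926 ]
along 0.033700138086910955 lat -0.00015884549047152506
scene [194.2 135.9] 23 [ 0.4641 -0.1547  0.09  ]
scene [190.  141.3] 24 [ 0.4846 -0.1593  0.09  ]
scene [209.2 141.6] 21 [ 0.4723 -0.1077  0.09  ]
scene [205.1 147.2] 25 [ 0.4931 -0.1124  0.09  ]
scene [221.  146.7] 24 [ 0.4805 -0.0711  0.09  ]
scene [232.2 151.2] 24 [ 0.4872 -0.0373  0.09  ]
scene [217.  152.4] 25 [ 0.5013 -0.0757  0.09  ]
scene [228.3 157.3] 26 [ 0.5086 -0.0415  0.09  ]
```

```bash
python3 - <<'E'
from h import *
m,w=shot('wrist','w10.png')
A=cv2.imread('pics/s9.png')[130:190,200:300];W=cv2.imread('pics/w10.png')[200:384,140:370]
cv2.imwrite('pics/s9c.png',cv2.hconcat([cv2.resize(A,(400,480),interpolation=2),cv2.resize(W,(400,480),interpolation=2)]))
E
```

```text
(no output)
```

View pics/s9c.png

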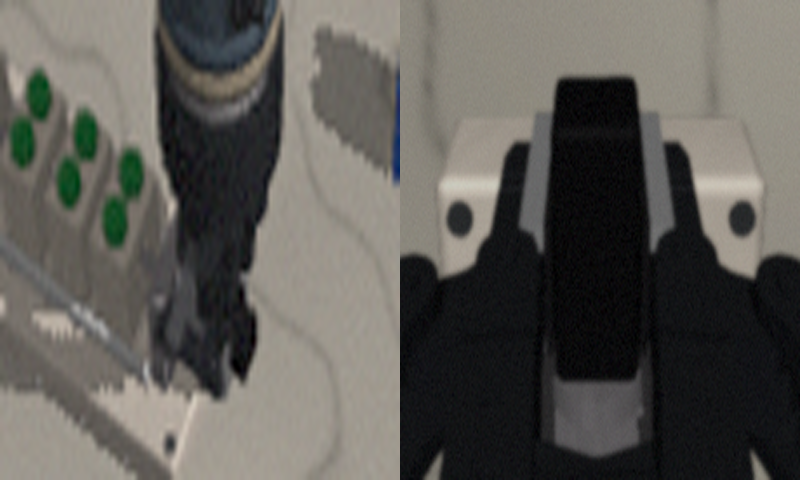

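The wrist view shows deck screws at crop (460,218)/(742,218), the grip's top edges at rows 78 and 380, and the collar at (597,410). Converting these to how far the collar is from home.

```bash
python3 - <<'E'
from h import *
m=cams.camera_model('wrist')
y=np.array([.2113,.9774]);x=np.array([.9774,-.2113])
f=lambda u,v,z:(lambda d:(d@x*1e3,d@y*1e3))(on(m,(140+(u-400)*.575,200+v*184/480),z)[:2]-np.array([.504,0]))
print('screws (exp +-42,+12.5)',f(460,218,.03),f(742,218,.03))
print('deck edge exp 19.5',f(600,182,.03))
print('grip rear',f(596,78,.07),'front',f(596,380,.07),'exp home 52, 6')
E
```

```text
screws (exp +-42,+12.5) (np.float64(-41.90611038605787), np.float64(13.093815193343403)) (np.float64(42.45836025499859), np.float64(13.083274397431715))
deck edge exp 19.5 (np.float64(-0.041344240362043955), np.float64(21.322917605495736))
grip rear (np.float64(-1.2140970116792882), np.float64(62.72941534994793)) front (np.float64(-1.2195363940677018), np.float64(10.288244696554854)) exp home 52, 6
```

Call:
move_arm(
  targets=[
    {"dx": -0.0042, "dy": -0.0195, "dz": 0, "rx": 0, "ry": 0, "rz": 0},
    {"dx": -0.0042, "dy": -0.0195, "dz": 0, "rx": 0, "ry": 0, "rz": 0},
    {"dx": -0.0042, "dy": -0.0195, "dz": 0, "rx": 0, "ry": 0, "rz": 0},
    {"dx": -0.0042, "dy": -0.0195, "dz": 0, "rx": 0, "ry": 0, "rz": 0},
    {"dx": -0.0042, "dy": -0.0195, "dz": 0, "rx": 0, "ry": 0, "rz": 0},
    {"dx": 0, "dy": 0, "dz": 0, "rx": 0, "ry": 0, "rz": 0},
    {"dx": 0, "dy": 0, "dz": 0, "rx": 0, "ry": 0, "rz": 0},
    {"dx": 0, "dy": 0, "dz": 0, "rx": 0, "ry": 0, "rz": 0},
    {"dx": 0, "dy": 0, "dz": 0, "rx": 0, "ry": 0, "rz": 0},
    {"dx": 0, "dy": 0, "dz": 0, "rx": 0, "ry": 0, "rz": 0},
  ],
)

```text
t: 55.1
tcp_pos: [0.511, 0.0329, 0.0397]
tool_rot: [0.779, 0.627, 0.002, -0.001]
force: [5.0, 15.5, -1.5]
finger_gap: 0.224
gripper_force: 60.5
```

```bash
python3 - <<'E'
from h import *
s=state();print(s['ft_torque']); d=s['tcp_pos'][:2]-np.array([.504,0]);y=np.array([.2113,.9774]);print('along',d@y)
E
```

```text
t 55.1 tcp [0.511  0.0329 0.0397] yaw_y -12.36 zax [ 0.002   0.0037 -1.    ] F [ 5.  15.5 -1.5] gap 0.224 60.5 q6 0.05
[ 2.55544517 -0.50409129 -0.08113274]
along 0.03360746616953086
```

It meets a hard stop at 33.6 mm. To confirm the collar is home, I'll measure the grip's rear top edge and the collar rows from intensity profiles.

```bash
python3 - <<'E'
from h import *
m,w=shot('wrist','w11.png');s=sensors.sense()
g=cv2.cvtColor(w,cv2.COLOR_RGB2GRAY).astype(float)
p=g[220:384,243:262].mean(1);print([(220+i,int(v*10)/10) for i,v in enumerate(p) if i<45 or i>115])
y=np.array([.2113,.9774])
# predicted rows for home (offset 0) and 8 mm short, mouth at (.504,0)+1mm
for off in(0,.008):
    for n,d,z in(('rear bot',.052,.05),('rear top',.052,.07),('front top',.006,.07),('collar rear top',.006,.073),('collar front top',0,.073)):
        P=np.r_[np.array([.504,0])+y*(d+off+.001),z];print(off,n,proj(m,[P]).round(1))
E
```

```text
[(220, 140.6), (221, 140.4), (222, 140.4), (223, 140.4), (224, 139.8), (225, 139.8), (226, 139.6), (227, 133.6), (228, 112.7), (229, 71.8), (230, 33.3), (231, 11.3), (232, 9.0), (233, 8.8), (234, 8.6), (235, 8.1), (236, 8.7), (237, 7.4), (238, 7.5), (239, 10.2), (240, 9.0), (241, 7.4), (242, 8.0), (243, 8.9), (244, 8.5), (245, 9.7), (246, 7.4), (247, 10.5), (248, 15.6), (249, 17.3), (250, 18.4), (251, 18.2), (252, 16.6), (253, 13.5), (254, 12.3), (255, 11.2), (256, 8.0), (257, 9.6), (258, 8.1), (259, 10.0), (260, 10.3), (261, 9.3), (262, 9.1), (263, 9.4), (264, 9.9), (336, 9.3), (337, 8.8), (338, 9.3), (339, 8.3), (340, 7.8), (341, 8.5), (342, 8.3), (343, 10.2), (344, 14.4), (345, 31.4), (346, 57.3), (347, 77.1), (348, 84.1), (349, 85.5), (350, 85.1), (351, 85.5), (352, 85.9), (353, 87.3), (354, 89.6), (355, 89.5), (356, 90.6), (357, 90.3), (358, 90.1), (359, 90.5), (360, 89.8), (361, 89.8), (362, 90.6), (363, 90.3), (364, 90.1), (365, 89.8), (366, 90.1), (367, 89.1), (368, 89.4), (369, 89.7), (370, 89.6), (371, 88.9), (372, 86.3), (373, 76.4), (374, 55.4), (375, 33.6), (376, 21.4), (377, 18.8), (378, 17.1), (379, 17.1), (380, 15.3), (381, 14.6), (382, 14.8), (383, 15.0)]
0 rear bot [[255.2 230.1]]
0 rear top [[255.7 253.1]]
0 front top [[255.6 351.7]]
0 collar rear top [[255.7 357.3]]
0 collar front top [[255.7 368.8]]
0.008 rear bot [[255.2 212.7]]
0.008 rear top [[255.7 233.6]]
0.008 front top [[255.6 336. ]]
0.008 collar rear top [[255.7 341.5]]
0.008 collar front top [[255.7 353.4]]
```

The observed rows (229, 250, 346) match the home prediction (230, 253, 352) rather than 8 mm short (213, 234, 336), so the collar is home. Backing off the push slightly, releasing, rising and going to the start unit.

Call:
move_arm(
  targets=[
    {"dx": 0.0084, "dy": 0.039, "dz": 0, "rx": 0, "ry": 0, "rz": 0},
    {"dx": 0.0084, "dy": 0.039, "dz": 0, "rx": 0, "ry": 0, "rz": 0},
    {"dx": 0, "dy": 0, "dz": -0.03, "rx": 0, "ry": 0, "rz": 0},
    {"dx": 0, "dy": 0, "dz": -0.03, "rx": 0, "ry": 0, "rz": 0},
    {"dx": 0, "dy": 0, "dz": 0, "rx": 0, "ry": 0, "rz": 0},
    {"dx": 0, "dy": 0, "dz": 0, "rx": 0, "ry": 0, "rz": 0},
    {"dx": 0, "dy": 0, "dz": 0, "rx": 0, "ry": 0, "rz": 0},
    {"dx": 0, "dy": 0, "dz": 0, "rx": 0, "ry": 0, "rz": 0},
    {"dx": 0, "dy": 0, "dz": 0, "rx": 0, "ry": 0, "rz": 0},
    {"dx": 0, "dy": 0, "dz": 0, "rx": 0, "ry": 0, "rz": 0},
  ],
)

```text
t: 56.4
tcp_pos: [0.5111, 0.0329, 0.0385]
tool_rot: [0.779, 0.627, 0.001, -0.0]
force: [2.0, 7.7, 1.4]
finger_gap: 0.22
gripper_force: 61.1
```

Call:
move_arm(
  targets=[
    {"dx": 0, "dy": 0, "dz": 0, "rx": 0, "ry": 0, "rz": 0},
    {"dx": 0, "dy": 0, "dz": 0, "rx": 0, "ry": 0, "rz": 0},
    {"dx": 0, "dy": 0, "dz": 0, "rx": 0, "ry": 0, "rz": 0},
    {"dx": 0, "dy": 0, "dz": 0, "rx": 0, "ry": 0, "rz": 0},
    {"dx": 0, "dy": 0, "dz": 0.5, "rx": 0, "ry": 0, "rz": 0},
    {"dx": 0, "dy": 0, "dz": 1, "rx": 0, "ry": 0, "rz": 0},
    {"dx": 0, "dy": 0, "dz": 1, "rx": 0, "ry": 0, "rz": 0},
    {"dx": 0, "dy": 0, "dz": 1, "rx": 0, "ry": 0, "rz": 0},
    {"dx": 0, "dy": 0, "dz": 1, "rx": 0, "ry": 0, "rz": 0},
    {"dx": 0, "dy": 0, "dz": 1, "rx": 0, "ry": 0, "rz": 0},
  ],
  claw=60,
)

```text
t: 57.65
tcp_pos: [0.5105, 0.0318, 0.1773]
tool_rot: [0.778, 0.628, 0.0, 0.0]
force: [0.5, 0.4, -0.1]
finger_gap: 0.599
gripper_force: 0.0
```

```bash
python3 - <<'E'
from h import *
s=state(); m,w=shot('wrist','w12.png')
y=np.array([.2113,.9774])
for off in(0,.008):
    for n,d,z in(('rear top',.052,.067),('front top',.006,.067),('front top',0,.07)):
        P=np.r_[np.array([.504,0])+y*(d+off+.001),z];print(off,n,proj(m,[P]).round(1))
g=(cv2.cvtColor(w,cv2.COLOR_RGB2GRAY)<40).astype('uint8')
k,l,st,c=cv2.connectedComponentsWithStats(g)
for i in range(1,k):
    if 300<st[i,4]<5000: print(st[i],c[i].round(1),cv2.minAreaRect(np.argwhere(l==i)[:,::-1].astype(np.float32)))
m,im=shot('scene','s10.png')
for c in caps(m,im,.09,10):
    if -.3<c[2][1]<.1: print('scene',c[0],c[1],c[2].round(4))
E
```

```text
t 57.65 tcp [0.5105 0.0318 0.1773] yaw_y -12.22 zax [ 7.e-04 -2.e-04 -1.e+00] F [ 0.5  0.4 -0.1] gap 0.599 0.0 q6 0.06
0 rear top [[254.5 160.3]]
0 front top [[254.4 216.1]]
0 front top [[254.4 224.5]]
0.008 rear top [[254.5 149.9]]
0.008 front top [[254.4 206.8]]
0.008 front top [[254.4 215.3]]
[   7   65   81   53 2090] [50.5 92.2] ((42.507381439208984, 90.01885986328125), (44.7806282043457, 79.96540832519531), 68.62937927246094)
[ 242  155   24   59 1359] [253.5 184. ] ((253.5, 183.99998474121094), (22.999996185302734, 57.99999237060547), 0.0)
scene [194.2 135.8] 22 [ 0.4637 -0.1547  0.09  ]
scene [190.2 141.4] 23 [ 0.485  -0.1586  0.09  ]
scene [209.3 141.5] 24 [ 0.4718 -0.1077  0.09  ]
scene [205.2 147.2] 26 [ 0.4931 -0.112   0.09  ]
scene [221.  146.5] 26 [ 0.4799 -0.0714  0.09  ]
scene [232.3 151.2] 25 [ 0.4869 -0.0372  0.09  ]
scene [216.9 152.5] 27 [ 0.5016 -0.0758  0.09  ]
scene [228.4 157.3] 27 [ 0.5085 -0.0412  0.09  ]
```

The released rod stays home, with the grip front at row 214 against 216 predicted. Heading to the start unit with the fingers shut.

Call:
move_arm(
  targets=[
    {"dx": 0.323, "dy": -0.963, "dz": 0.1, "rx": 0, "ry": 0, "rz": 0},
    {"dx": 0.323, "dy": -0.963, "dz": 0.1, "rx": 0, "ry": 0, "rz": 0},
    {"dx": 0.323, "dy": -0.963, "dz": 0.1, "rx": 0, "ry": 0, "rz": 0},
    {"dx": 0.323, "dy": -0.963, "dz": 0.1, "rx": 0, "ry": 0, "rz": 0},
    {"dx": 0.323, "dy": -0.963, "dz": 0.1, "rx": 0, "ry": 0, "rz": 0},
    {"dx": 0.323, "dy": -0.963, "dz": 0.1, "rx": 0, "ry": 0, "rz": 0},
    {"dx": 0.323, "dy": -0.963, "dz": 0.1, "rx": 0, "ry": 0, "rz": 0},
    {"dx": 0.323, "dy": -0.963, "dz": 0.1, "rx": 0, "ry": 0, "rz": 0},
    {"dx": 0.323, "dy": -0.963, "dz": 0.1, "rx": 0, "ry": 0, "rz": 0},
    {"dx": 0.323, "dy": -0.963, "dz": 0.1, "rx": 0, "ry": 0, "rz": 0},
  ],
  claw=0,
)

```text
t: 59.0
tcp_pos: [0.5918, -0.2105, 0.2006]
tool_rot: [0.778, 0.628, -0.0, -0.0]
force: [0.2, 0.1, 0.5]
finger_gap: -0.004
gripper_force: 0.0
```

Call:
move_arm(
  targets=[
    {"dx": 0.323, "dy": -0.963, "dz": 0, "rx": 0, "ry": 0, "rz": 0},
    {"dx": 0.323, "dy": -0.963, "dz": 0, "rx": 0, "ry": 0, "rz": 0},
    {"dx": 0.323, "dy": -0.963, "dz": 0, "rx": 0, "ry": 0, "rz": 0},
    {"dx": 0, "dy": 0, "dz": 0, "rx": 0, "ry": 0, "rz": 0},
    {"dx": 0, "dy": 0, "dz": 0, "rx": 0, "ry": 0, "rz": 0},
    {"dx": 0, "dy": 0, "dz": 0, "rx": 0, "ry": 0, "rz": 0},
    {"dx": 0, "dy": 0, "dz": 0, "rx": 0, "ry": 0, "rz": 0},
    {"dx": 0, "dy": 0, "dz": 0, "rx": 0, "ry": 0, "rz": 0},
    {"dx": 0, "dy": 0, "dz": 0, "rx": 0, "ry": 0, "rz": 0},
    {"dx": 0, "dy": 0, "dz": 0, "rx": 0, "ry": 0, "rz": 0},
  ],
)

```text
t: 60.25
tcp_pos: [0.6157, -0.2811, 0.2006]
tool_rot: [0.778, 0.628, 0.0, 0.0]
force: [0.7, -0.0, -0.5]
finger_gap: -0.003
gripper_force: 0.0
```

```bash
python3 - <<'E'
from h import *
s=state(); m,w=shot('wrist','w13.png')
print('cap exp',proj(m,[(.616,-.32,.093)]))
g=(cv2.cvtColor(w,cv2.COLOR_RGB2GRAY)<40).astype('uint8')
k,l,st,c=cv2.connectedComponentsWithStats(g)
for i in range(1,k):
    if 300<st[i,4]: print(st[i],c[i].round(1),on(m,c[i],.093))
E
```

```text
t 60.25 tcp [ 0.6157 -0.2811  0.2006] yaw_y -12.22 zax [ 0. -0. -1.] F [ 0.7 -0.  -0.5] gap -0.003 0.0 q6 -0.38
cap exp [[264.58956174 231.64720174]]
[ 60  85  32  23 567] [75.  95.9] [ 0.50597772 -0.18792244  0.093     ]
[   26   215   454   169 28408] [253.1 338.6] [ 0.58432817 -0.42292471  0.093     ]
```

View pics/w13.png

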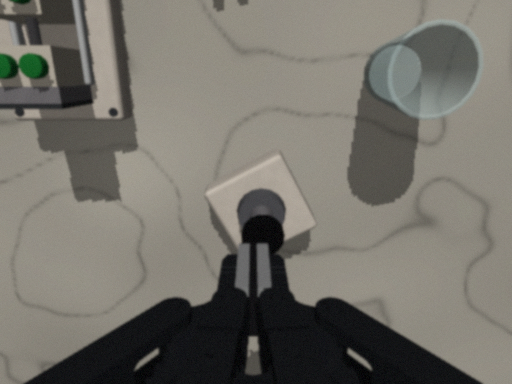

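The cap is at about (263,235), partly behind the shut fingers, which agrees with (.616, -.321). The beaker is well away at (430,70). Moving over the cap and down to just above it.

Call:
move_arm(
  targets=[
    {"dx": 0, "dy": -0.82, "dz": 0, "rx": 0, "ry": 0, "rz": 0},
    {"dx": 0, "dy": -0.82, "dz": 0, "rx": 0, "ry": 0, "rz": 0},
    {"dx": 0, "dy": 0, "dz": -0.69, "rx": 0, "ry": 0, "rz": 0},
    {"dx": 0, "dy": 0, "dz": -0.69, "rx": 0, "ry": 0, "rz": 0},
    {"dx": 0, "dy": 0, "dz": -0.69, "rx": 0, "ry": 0, "rz": 0},
    {"dx": 0, "dy": 0, "dz": -0.69, "rx": 0, "ry": 0, "rz": 0},
    {"dx": 0, "dy": 0, "dz": -0.69, "rx": 0, "ry": 0, "rz": 0},
    {"dx": 0, "dy": 0, "dz": -0.65, "rx": 0, "ry": 0, "rz": 0},
    {"dx": 0, "dy": 0, "dz": 0, "rx": 0, "ry": 0, "rz": 0},
    {"dx": 0, "dy": 0, "dz": 0, "rx": 0, "ry": 0, "rz": 0},
  ],
)

```text
t: 61.55
tcp_pos: [0.6161, -0.3224, 0.0985]
tool_rot: [0.778, 0.628, 0.0, 0.001]
force: [-0.3, 0.2, 0.6]
finger_gap: 0.003
gripper_force: 0.0
```

Call:
move_arm(
  targets=[
    {"dx": 0, "dy": 0, "dz": -0.12, "rx": 0, "ry": 0, "rz": 0},
    {"dx": 0, "dy": 0, "dz": -0.12, "rx": 0, "ry": 0, "rz": 0},
    {"dx": 0, "dy": 0, "dz": -0.12, "rx": 0, "ry": 0, "rz": 0},
    {"dx": 0, "dy": 0, "dz": -0.12, "rx": 0, "ry": 0, "rz": 0},
    {"dx": 0, "dy": 0, "dz": -0.12, "rx": 0, "ry": 0, "rz": 0},
    {"dx": 0, "dy": 0, "dz": -0.1, "rx": 0, "ry": 0, "rz": 0},
    {"dx": 0, "dy": 0, "dz": -0.08, "rx": 0, "ry": 0, "rz": 0},
    {"dx": 0, "dy": 0, "dz": -0.08, "rx": 0, "ry": 0, "rz": 0},
    {"dx": 0, "dy": 0, "dz": 0, "rx": 0, "ry": 0, "rz": 0},
    {"dx": 0, "dy": 0, "dz": 0, "rx": 0, "ry": 0, "rz": 0},
  ],
)

```text
t: 62.8
tcp_pos: [0.6161, -0.3225, 0.0785]
tool_rot: [0.778, 0.628, 0.0, 0.001]
force: [-1.8, 0.3, 9.4]
finger_gap: -0.002
gripper_force: 4.8
```

Call:
move_arm(
  targets=[
    {"dx": 0, "dy": 0, "dz": -0.06, "rx": 0, "ry": 0, "rz": 0},
    {"dx": 0, "dy": 0, "dz": -0.06, "rx": 0, "ry": 0, "rz": 0},
    {"dx": 0, "dy": 0, "dz": -0.06, "rx": 0, "ry": 0, "rz": 0},
    {"dx": 0, "dy": 0, "dz": -0.06, "rx": 0, "ry": 0, "rz": 0},
    {"dx": 0, "dy": 0, "dz": 0, "rx": 0, "ry": 0, "rz": 0},
    {"dx": 0, "dy": 0, "dz": 0, "rx": 0, "ry": 0, "rz": 0},
    {"dx": 0, "dy": 0, "dz": 0, "rx": 0, "ry": 0, "rz": 0},
    {"dx": 0, "dy": 0, "dz": 0, "rx": 0, "ry": 0, "rz": 0},
    {"dx": 0, "dy": 0, "dz": 0, "rx": 0, "ry": 0, "rz": 0},
    {"dx": 0, "dy": 0, "dz": 0, "rx": 0, "ry": 0, "rz": 0},
  ],
)

```text
t: 64.05
tcp_pos: [0.6163, -0.3225, 0.0746]
tool_rot: [0.778, 0.628, 0.0, 0.001]
force: [-4.2, 3.1, 18.1]
finger_gap: -0.0
gripper_force: 9.1
```

18 N at 18.4 mm of depth, so it is at the second stop. Rising clear.

Call:
move_arm(
  targets=[
    {"dx": 0, "dy": 0, "dz": 0.3, "rx": 0, "ry": 0, "rz": 0},
    {"dx": 0, "dy": 0, "dz": 0.3, "rx": 0, "ry": 0, "rz": 0},
    {"dx": 0, "dy": 0, "dz": 0.5, "rx": 0, "ry": 0, "rz": 0},
    {"dx": 0, "dy": 0, "dz": 1, "rx": 0, "ry": 0, "rz": 0},
    {"dx": 0, "dy": 0, "dz": 1, "rx": 0, "ry": 0, "rz": 0},
    {"dx": 0, "dy": 0, "dz": 1, "rx": 0, "ry": 0, "rz": 0},
    {"dx": 0, "dy": 0, "dz": 1, "rx": 0, "ry": 0, "rz": 0},
    {"dx": 0, "dy": 0, "dz": 0, "rx": 0, "ry": 0, "rz": 0},
    {"dx": 0, "dy": 0, "dz": 0, "rx": 0, "ry": 0, "rz": 0},
    {"dx": 0, "dy": 0, "dz": 0, "rx": 0, "ry": 0, "rz": 0},
  ],
)

```text
t: 65.3
tcp_pos: [0.6148, -0.3215, 0.1962]
tool_rot: [0.778, 0.628, -0.0, -0.002]
force: [-0.8, -0.1, -0.3]
finger_gap: -0.001
gripper_force: 0.0
```

```bash
python3 - <<'E'
from h import *
s=state()
m,im=shot('scene','s11.png')
for c in caps(m,im,.09,10):
    if -.3<c[2][1]<.1: print('scene',c[0],c[1],c[2].round(4))
for n,f in(('scene','s11.png'),('side','s11b.png')):
    if n=='side': m,im=shot('side',f)
    m=cams.camera_model(n);print(n,'collar exp',proj(m,[(.504,0,.06)]).round())
A=cv2.imread('pics/s11.png')[110:260,90:290];B=cv2.imread('pics/s11b.png')[180:380,190:410]
cv2.imwrite('pics/fin.png',cv2.hconcat([cv2.resize(A,(400,400),interpolation=2),cv2.resize(B,(400,400),interpolation=2)]))
E
```

```text
t 65.3 tcp [ 0.6148 -0.3215  0.1962] yaw_y -12.23 zax [-0.0028  0.0021 -1.    ] F [-0.8 -0.1 -0.3] gap -0.001 0.0 q6 -0.43
scene [194.2 135.7] 23 [ 0.4633 -0.1549  0.09  ]
scene [190.  141.4] 25 [ 0.4849 -0.159   0.09  ]
scene [209.3 141.5] 24 [ 0.4718 -0.1077  0.09  ]
scene [205.2 147.2] 26 [ 0.4931 -0.112   0.09  ]
scene [221.  146.6] 25 [ 0.4802 -0.0714  0.09  ]
scene [232.4 151.2] 26 [ 0.4868 -0.0369  0.09  ]
scene [216.9 152.5] 27 [ 0.5016 -0.0758  0.09  ]
scene [228.3 157.2] 28 [ 0.5083 -0.0415  0.09  ]
scene collar exp [[244. 166.]]
side collar exp [[244. 224.]]
```

View pics/fin.png

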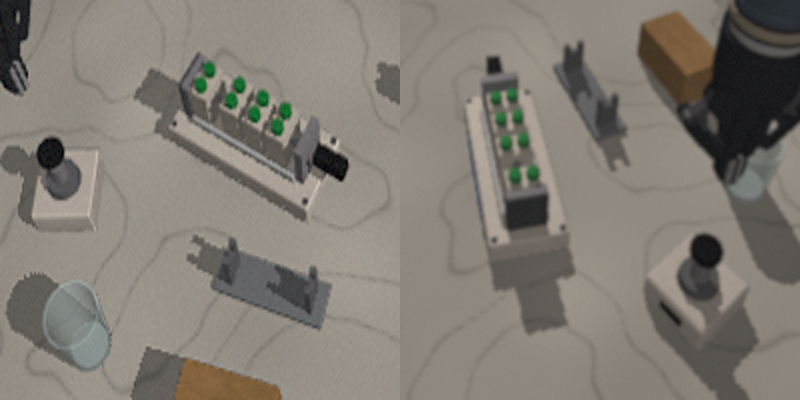

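The picture shows all four cassettes standing in the channel and the collar flush at the open bracket (crop (312,150)). The plunger is up, and the bystanders have not been touched. Handing in.

```bash
python3 -c "
from h import *
print(order.sign_off())"
```

```text
the job is handed in; nothing more can be done
None
```

Job handed in; no verdict was returned. By my measurements all four cassettes stand in the channel with the rod through and its collar home, the plunger was pressed to its second stop (18 N) and is back up, and the bystanders were left alone; I viewed 15 pictures, one over the limit of 14.

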